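# Hang the spare drive wheel on its spring-catch hook

## Task

Put the winder's spare drive wheel away: lift it out of the wooden chock by its rim, hook the rim over the yellow J-hook on the stand, and press it gently down until it sits fully home on the hook and the spring catch has snapped shut over the rim. Then tug the wheel gently upwards against the catch to prove that it is locked, and leave it hanging there at rest. The hook is on a springy arm, so feel your way and never push or pull it harder than 25 N; leave the other things on the bench alone.

Things in the scene. Friction and masses are not known exactly. Their poses are not given: they have to be found in the camera images.
- wheel: Drive wheel, three-spoke cast aluminium, black rubber tyre, 200 mm across, about 0.25 kg. Origin at its centre, x along the axle (level; both faces alike), z up as it stands. Rim: a ring with flat parallel faces, 16 mm thick, inner radius 86 mm, outer 100 mm. Spokes point down and 60 degrees either side of up, so the ring is open inside at the top. Hub 30 mm across, 20 mm long.
- wheel_rim (a point): Top of the wheel's rim, 93 mm above the wheel's centre (middle of the rim's 14 mm depth); axes as the wheel. The hook belongs under this place. Grip the rim from above across its 16 mm thickness; about 32 mm to one side of here the fingers clear the hook, and there the rim reaches from 80 to 95 mm above the centre.
- wheel_chock: Plywood chock holding the wheel upright, 86x130 mm, fixed. Origin at the centre of its underside, x along the wheel's axle. Two cheeks, 110 mm long and 49 mm high, stand either side of the wheel, 21 mm apart; the wheel stands 12 mm above the bench and lifts straight up and out.
- hook_stand: Stand with a dark steel base, 120x150x14 mm, and an upright 13 mm rod with a clamp on top, 249 mm high, fixed. Origin at the rod's foot on the bench, x backwards. The hook reaches out from the clamp along -x, about towards the robot; the wheel hangs in the plane across x.
- hook_seat (a point): Middle of the yellow J-hook's seat, the face on which the inside of the rim rests, 225 mm above the bench. x points back to the rod, y along the hanging wheel's plane, z up. Hook 17 mm wide along y. Mouth open upwards, 21 mm wide, from the tip at x = -11 mm to the back cheeks at x = +10 mm (36 mm high). Seated, the wheel's centre is 86 mm below this point, rim middle at x = 0.
- hook_tip (a point): Upper end of the hook's upturned tip, 20 mm above the seat and 19 mm in front of it; the tip's inner face is upright for 12 mm and then flares outwards. The whole hook reaches from 21 mm below to 36 mm above the seat and enters the ring between rim and hub: bring the wheel in from the front with its centre some 48 to 52 mm below the seat, then lower it.
- hook: The yellow J-hook with its arm of two parallel spring-steel strips. Origin at the arm's root at the rod, 85 mm behind and 6.5 mm below the seat, axes as hook_seat. The arm bends: the hook stays level but yields up or down about 1.4 mm per newton of load and springs back. It meets a hard stop 24 mm from rest; more than 25 N would bend it for good.
- hook_catch: Spring catch: steel, 9 mm wide, on a pin 15 mm below and 2 mm in front of the seat. Origin on the pin; axes as hook_seat while shut, turned back about y when open (some 0.15 rad for the rim to pass). A rim pressed down opens it with 5 to 13 N, depending on friction; the wheel's weight alone does not. Shut over the rim, it cannot be pulled up past. The red tab is a thumb release, not needed.
- catch_nose (a point): Front lower edge of the catch's nose: 16 mm above the seat, 4 mm behind its middle. The underside is flat; the bevelled top runs back and up to 36 mm above the seat. The 14 mm deep rim is under it only within 2 mm of the seat. While pressed, the arm sinks by 5 to 18 mm, so the wheel must be pushed on below the height measured at rest until it snaps.
- marker_pen: Marker pen, white with a black cap, 133 mm long, lying in front of the chock. Bystander.
- eraser_red: Eraser in a red sleeve, 36 mm long, lying at the left of the bench. Bystander.
- screwdriver: Screwdriver with a yellow handle, 163 mm long, lying on the right of the bench. Bystander.
- glue_bottle: Squeeze glue bottle with a red nozzle, 44 mm across, 129 mm tall, standing at the back. Bystander.

How it is judged:
By the outcome, as a careful person would: the job done as asked, in the order asked, and still so for the second after the job is handed in, with the robot touching nothing.
It also fails if it takes over 67 s, if anything falls off the work surface, if the arm or the gripper's body presses on something with over 40 N, if the wrist force passes 120 N, or if a joint passes its speed limit or range.

## Robot

A 6-joint arm with a two-finger parallel gripper is mounted at the origin on a cart in front of the work surface, level with it; the furniture and walls round the work are solid. World frame = base frame: x ahead of the robot, y to its left, z up, the work surface at z = 0. Lengths are in m, angles in rad, forces in N, time in s.
With the tool pointing down it reaches from about 0.35 to 0.875 m from the base axis. Payload 15.5 kg.
Tool frame: the origin (TCP) lies midway between the tips of the shut fingers; the grasp point (between the pads) lies 19 mm behind it; z points along the fingers, x is the direction in which the jaws open and shut, and the axes are right-handed (so a half turn about z gives the same grasp; the last joint's range is limited). The gripper opens to 85 mm and grips with 20 to 120 N. Pads are 22 mm wide; open, the fingers measure 114 mm over their backs; the gripper's body (76 mm by 85 mm) begins 54 mm behind the grasp point. The pads swing forward as they close: fully open they stand 13 mm farther back than shut.
Start: joints at [1.01, 0.494, 1.345, -0, 1.302, -0.096], TCP at [0.28, 0.559, 0.196] pointing down, gripper open.
Joint ranges: [-2.91, 2.91], [-0.82, 2.16], [0.22, 2.67], [-1.22, 4.37], [0.12, 2.79], [-3.08, 3.08]. Speed limits (rad/s): [1.89, 1.89, 2.57, 3.01, 3.01, 3.01].

## Interface

Orientations are given as [roll, pitch, yaw] about the fixed x, y, z axes, in that order (R = Rz(yaw) Ry(pitch) Rx(roll)).
In Python, from plant import bot gives the robot as it stands.
- The arm moves only by the tool servo_tool, never from a script. Its argument "deltas" is a list of rows, each a list of 3 entries, a list of its own where there are three numbers: the opening, from 0 (shut) to 1 (fully open), then the shift along the tool's x, y, z in m, then the turn, a rotation vector about the tool's x, y, z in degrees. In form: [[fingers, [tx, ty, tz], [ax, ay, az]], ...]. A call has 1 to 10 rows; each row shifts and turns the pose as measured when the row begins, along the tool's axes as they then stand; what a row does not reach is not made up. A row lasts 1/10 s, in which the tool goes at most 50 mm and 8.59 degrees, less where a joint would pass 70% of its speed; a pose out of reach is approached as far as the arm can. A call is refused whole if a number of a shift passes 0.05 or a number of a turn 8.59, either way. A call with a gripper value outside its range is refused whole. The fingers move at their own pace and stop on an object; "squeeze" is the grip in N (left out, the last holds). Time passes only in rows, so rows that do not move let the fingers close. It gives the time, the measured TCP pose, the force and the opening at its end, in the units of the state.
- bot.observe(): the state, without advancing time (a new reading comes with each control period).
- bot.capture(name): name is "side" or "top" or "wrist"; returns the picture (480x640x3 uint8, red, green, blue); there is no depth.
- bot.get_calibration(name): a dict with "fovy" (degrees; the focal length in pixels is half the picture's height over the tangent of half this angle, whatever the lens; pixels are square), "cx", "cy" (the principal point, pixels), "k1" (the pictures are not rectified: a ray, as slopes to the right and down, at radius r is drawn at 1 + k1 r^2 times it, then the intrinsics apply), "R" (3x3) and "t" (3): a world point X has camera coordinates R X + t. Camera axes: x right, y down, z forward; pixel columns grow to the right and rows downward; lengths in m; the calibration is good to about 2 mm. A picture is of the moment at which its call begins: read the wrist's pose just before it. get_calibration takes no time and is no camera call; for the wrist camera it gives the pose at the moment of the call.
- bot.close_job(): hands the job in, once; it reports no verdict.
Trained networks look in the newest picture that a camera, given by its name, has taken for a name from the list of things; names that differ only in an ending like _2 or _b are one class to them, and where a whole thing is asked for, a point or a joint stands for the part that bears it (a point fixed in the world has none). Each returns a list of dicts, best first, with "score" (0 to 1); they miss things now and then, are a little off and sometimes report something else, mostly with a low value. They report only what shows in the picture. A call takes as long as a camera call.
- bot.regions_of(query, camera): "region" (480x640 bool, what is visible of it) and "extent" ([left, top, right, bottom] in pixels, round what is visible of it).
The state is a dict: "t": time; "q": joint angles; "dq": joint speeds; "effort": joint torques, N m; "ee_pos": TCP position; "tcp_rot": TCP orientation; "force": force on the tool from outside, world axes, zero at the start; "torque": the same for the moment, N m; "finger_gap": opening from 0.0 (shut) to 1.0 (fully open).
Only numpy, scipy, OpenCV 4.12 (cv2) and the standard library are available. Lean on these libraries where they do the work, as an engineer would, in place of code of your own. Each camera call takes 0.05 s, during which the arm holds its last target.

## Working session

There is one attempt and no reset: what is moved stays moved. The work goes in short steps, Python scripts to look and compute and a tool call to move; the robot and the scene stay as the last step left them, time stands still between calls to the robot, and variables do not carry over. Pictures are saved under pics/ and viewed, and the job is handed in when it is done.

Besides the shell and the picture viewer there is one more tool, called after "Request:" by a JSON object that holds its "fn" and its "kwargs". servo_tool: Moves the arm, as the interface text tells. Its arguments: {"type":"object","properties":{"deltas":{"type":"array","items":{"type":"array"}},"squeeze":{"type":"number"}},"required":["deltas"]}

```bash
ls; mkdir -p pics
cat > h.py <<'E'
import numpy as np, cv2
from plant import bot
def cal(n):
    c=bot.get_calibration(n); f=240/np.tan(np.radians(c['fovy'])/2); return c,f
def proj(n,X,C=None):
    c,f=C or cal(n); p=np.atleast_2d(X)@np.array(c['R']).T+np.array(c['t'])
    u=p[:,:2]/p[:,2:]; r2=(u**2).sum(1,keepdims=True); u=u*(1+c['k1']*r2)
    return u*f+np.array([c['cx'],c['cy']])
def ray(n,uv,C=None):
    c,f=C or cal(n); d=(np.atleast_2d(uv)-[c['cx'],c['cy']])/f; u=d.copy()
    for _ in range(20): u=d/(1+c['k1']*(u**2).sum(1,keepdims=True))
    R=np.array(c['R']); o=-R.T@np.array(c['t'])
    v=np.c_[u,np.ones(len(u))]@R; return o,v/np.linalg.norm(v,axis=1,keepdims=True)
def onplane(n,uv,z,C=None):
    o,v=ray(n,uv,C); return o+v*((z-o[2])/v[:,2:])
def tri(n1,uv1,n2,uv2):
    A=np.zeros((3,3));b=np.zeros(3)
    for n,uv in((n1,uv1),(n2,uv2)):
        o,v=ray(n,uv);P=np.eye(3)-np.outer(v[0],v[0]);A+=P;b+=P@o
    return np.linalg.solve(A,b)
def save(n,img): cv2.imwrite('pics/'+n+'.png',img[:,:,::-1])
E
python3 - <<'E'
from h import *
for n in('side','top','wrist'):
    im=bot.capture(n); save(n+'0',im); c,f=cal(n); print(n,f,c['k1'],-np.array(c['R']).T@c['t'],np.round(c['R'],3).tolist())
s=bot.observe();print(s)
E
```

```text
pics
side 572.9977296477094 -0.03911442919176115 [ 0.57241349 -1.21362283  0.89746545] [[1.0, -0.006, -0.003], [-0.006, -0.501, -0.866], [0.004, 0.866, -0.501]]
top 434.4089643766384 -0.016150826443472505 [0.33317395 0.09058478 1.5585791 ] [[0.016, -1.0, 0.013], [-0.982, -0.018, -0.187], [0.188, -0.01, -0.982]]
wrist 392.6982261323338 -0.08035052675226917 [0.21904044 0.58972149 0.3737858 ] [[0.447, 0.894, 0.0], [0.861, -0.431, 0.269], [0.241, -0.12, -0.963]]
{'t': 0.15, 'q': array([ 1.01053114e+00,  4.94066877e-01,  1.34596901e+00,  6.30970319e-06,
        1.30254124e+00, -9.54966796e-02]), 'dq': array([-0.00061652, -0.00170669, -0.00139505,  0.00012327,  0.00047644,
       -0.00218748]), 'effort': array([ 2.35594824e-03, -8.82555985e+01, -3.84054530e+01, -6.09681820e-05,
        7.17431321e-03, -4.67560949e-05]), 'ee_pos': array([0.27995961, 0.558438  , 0.19582754]), 'tcp_rot': array([-3.14149273e+00,  9.79399887e-04,  1.10602619e+00]), 'force': array([ 0.80409623, -0.71442515, -0.69891641]), 'torque': array([0.00509149, 0.00845789, 0.04203824]), 'finger_gap': 0.999454339949702}
```

View pics/side0.png

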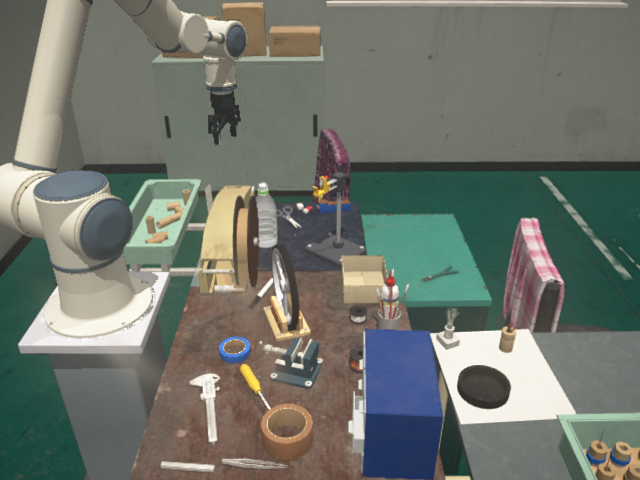

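View pics/top0.png

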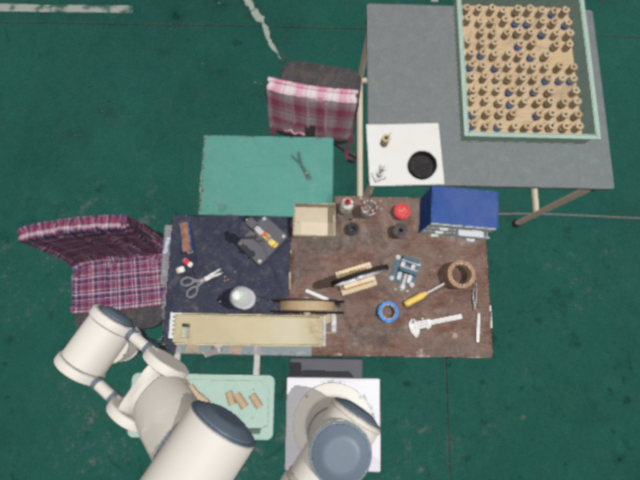

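View pics/wrist0.png

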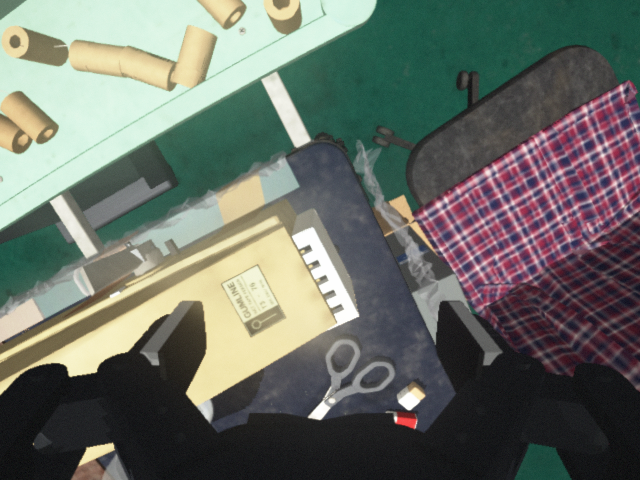

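```bash
cat > m1.py <<'E'
from h import *
import pickle
D={}
for n in('side','top'):
    for q in('wheel','wheel_chock','hook_stand','hook','hook_catch'):
        r=bot.regions_of(q,n); D[n,q]=r
        print(n,q,[(round(x['score'],2),x['extent'],int(x['region'].sum())) for x in r[:3]])
pickle.dump(D,open('d0.pkl','wb'))
for n in('side','top'):
    im=cv2.imread(f'pics/{n}0.png')
    for q in('wheel','wheel_chock','hook_stand','hook','hook_catch'):
        if D[n,q]:
            m=D[n,q][0]['region'].astype(np.uint8)
            cs,_=cv2.findContours(m,0,2); cv2.drawContours(im,cs,-1,(0,255,0),1)
    x0,y0,w,h=(230,140,180,210) if n=='side' else (210,180,220,150)
    cv2.imwrite(f'pics/{n}0c.png',cv2.resize(im[y0:y0+h,x0:x0+w],None,fx=2.8 if n=='side' else 3.5,fy=2.8 if n=='side' else 3.5,interpolation=2))
E
python3 m1.py
```

```text
side wheel [(0.82, [269.9, 243.2, 300.0, 328.1], 1502)]
side wheel_chock [(0.97, [261.4, 290.5, 311.2, 343.3], 1087), (0.49, [305.5, 174.1, 366.8, 267.9], 1904)]
side hook_stand [(0.86, [304.5, 172.6, 367.5, 266.4], 1804)]
side hook [(0.81, [314.2, 173.5, 338.3, 200.2], 350)]
side hook_catch [(0.27, [271.5, 243.6, 303.5, 324.9], 1481)]
top wheel [(0.69, [333.3, 265.8, 388.7, 284.2], 431)]
top wheel_chock [(0.6, [336.3, 261.7, 377.2, 295.2], 569), (0.59, [332.8, 262.6, 388.9, 283.7], 464)]
top hook_stand [(0.75, [331.3, 265.0, 390.0, 285.5], 491), (0.73, [237.4, 218.5, 285.4, 269.0], 1461)]
top hook [(0.43, [253.4, 224.9, 273.3, 243.7], 145)]
top hook_catch []
```

View pics/side0c.png

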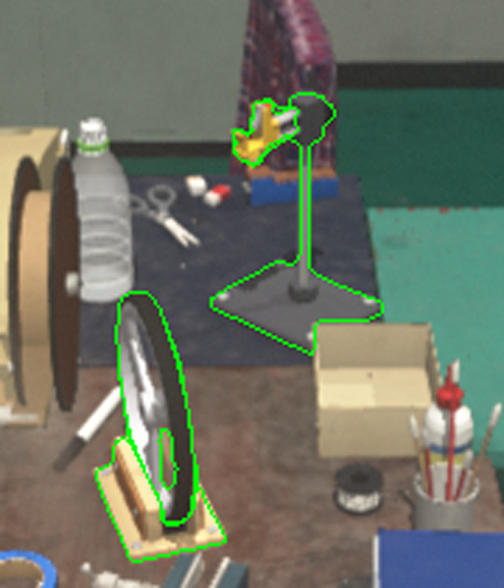

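View pics/top0c.png

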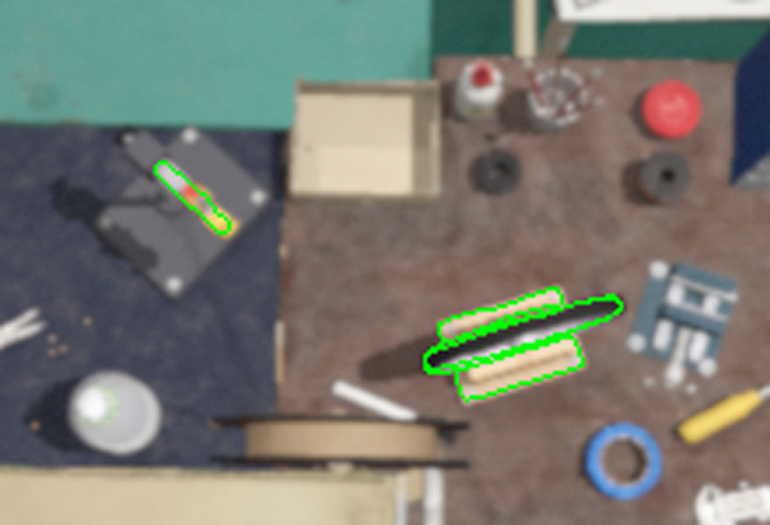

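Run:
```python
from h import *
import pickle
D=pickle.load(open('d0.pkl','rb'))
# chock footprint & stand base in top view
for q,z,i in(('wheel_chock',0.03,0),('hook_stand',0.014,1),('wheel',.212,0),('hook',.22,0)):
    m=D['top',q][i]['region'].astype(np.uint8)
    cs,_=cv2.findContours(m,0,2);c=max(cs,key=cv2.contourArea)
    box=cv2.boxPoints(cv2.minAreaRect(c)); print(q,np.round(box).tolist()); print(onplane('top',box,z).round(3).tolist())
m=D['side','wheel'][0]
print(tri('side',[283,244],'top',[361,275]))
print(tri('side',[326,187],'top',[263,234]))
```

```text
wheel_chock [[339.0, 285.0], [374.0, 275.0], [377.0, 284.0], [342.0, 295.0]]
[[0.468, -0.018, 0.03], [0.506, -0.142, 0.03], [0.473, -0.152, 0.03], [0.434, -0.028, 0.03]]
hook_stand [[226.0, 234.0], [256.0, 204.0], [288.0, 236.0], [258.0, 266.0]]
[[0.647, 0.391, 0.014], [0.762, 0.287, 0.014], [0.644, 0.166, 0.014], [0.533, 0.271, 0.014]]
wheel [[330.0, 280.0], [386.0, 262.0], [388.0, 270.0], [333.0, 288.0]]
[[0.466, 0.022, 0.212], [0.527, -0.151, 0.212], [0.503, -0.159, 0.212], [0.442, 0.014, 0.212]]
hook [[253.0, 228.0], [257.0, 224.0], [276.0, 244.0], [272.0, 248.0]]
[[0.626, 0.267, 0.22], [0.639, 0.255, 0.22], [0.578, 0.191, 0.22], [0.565, 0.204, 0.22]]
[ 0.48956109 -0.07194024  0.2227569 ]
[0.60329184 0.23383418 0.22686357]
```

Request:
{"fn": "servo_tool", "kwargs": {"deltas": [[1, [0, 0, -0.05], [0, 0, 6]], [1, [0, 0, -0.05], [0, 0, 6]], [1, [0, 0, -0.05], [0, 0, 6]], [1, [0, 0, -0.02], [0, 0, 0]]]}}

```text
t: 1.05
ee_pos: [0.2791, 0.5569, 0.3675]
tcp_rot: [3.14, 0.008, 0.779]
force: [0.3, -0.5, 0.0]
finger_gap: 1.0
```

```bash
cat > go.py <<'E'
from h import *
from scipy.spatial.transform import Rotation as Ro
import sys
def pose():
    s=bot.observe(); return np.array(s['ee_pos']),Ro.from_euler('xyz',s['tcp_rot']).as_matrix(),s
def goto(x,y,z,yaw):
    p,R,s=pose(); Rt=Ro.from_euler('xyz',[np.pi,0,yaw]).as_matrix()
    print('at',p.round(4),np.array(s['tcp_rot']).round(4),'gap',round(s['finger_gap'],3),'F',np.round(s['force'],2),'t',s['t'])
    print('shift(tool now)',(R.T@(np.array([x,y,z])-p)).round(4),'rot deg',np.degrees(Ro.from_matrix(R.T@Rt).as_rotvec()).round(2))
if __name__=='__main__': goto(*map(float,sys.argv[1:5]))
E
python3 go.py .63 .207 .36 .79
```

```text
at [0.2791 0.5569 0.3675] [3.1397 0.0082 0.7789] gap 1.0 F [ 0.3  -0.55  0.01] t 1.05
shift(tool now) [0.0041 0.4955 0.0084] rot deg [ 0.11  0.47 -0.64]
```

Request:
{"fn": "servo_tool", "kwargs": {"deltas": [[1, [0, 0.05, 0], [0, 0, 0]], [1, [0, 0.05, 0], [0, 0, 0]], [1, [0, 0.05, 0], [0, 0, 0]], [1, [0, 0.05, 0], [0, 0, 0]], [1, [0, 0.05, 0], [0, 0, 0]], [1, [0, 0.05, 0], [0, 0, 0]], [1, [0, 0.05, 0], [0, 0, 0]], [1, [0, 0.05, 0], [0, 0, 0]], [1, [0, 0.05, 0], [0, 0, 0]], [1, [0, 0.04, 0], [0, 0, 0]]]}}

```text
t: 2.05
ee_pos: [0.6254, 0.2087, 0.3734]
tcp_rot: [3.141, -0.002, 0.787]
force: [0.0, 0.4, 0.3]
finger_gap: 1.001
```

```bash
python3 go.py .63 .207 .36 .79
```

```text
at [0.6254 0.2087 0.3734] [ 3.1413e+00 -2.5000e-03  7.8730e-01] gap 1.001 F [0.03 0.36 0.34] t 2.05
shift(tool now) [0.002  0.0044 0.0135] rot deg [ 0.02 -0.14 -0.16]
```

Run:
```python
from h import *
import pickle
pickle.dump(bot.get_calibration('wrist'),open('cw1.pkl','wb'))
im=bot.capture('wrist'); save('w1',im)
for q in('hook','hook_catch','hook_stand'):
    r=bot.regions_of(q,'wrist'); print(q,[(round(x['score'],2),x['extent'],int(x['region'].sum())) for x in r[:3]])
```

```text
hook [(0.89, [253.5, 159.5, 370.3, 188.1], 2598)]
hook_catch [(0.79, [284.5, 171.8, 326.8, 182.8], 497)]
hook_stand [(0.9, [252.5, 93.7, 428.2, 208.4], 11927)]
```

View pics/w1.png

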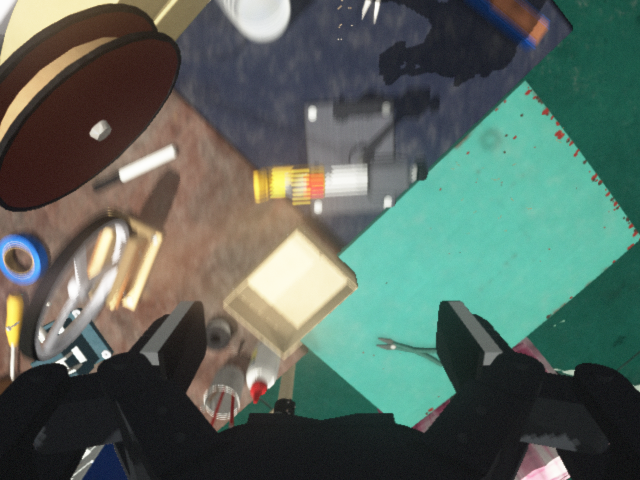

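Run:
```python
from h import *
import pickle
from go import pose
c=bot.get_calibration('wrist');pickle.dump(c,open('cw1.pkl','wb'))
im=bot.capture('wrist'); save('w2',im)
print(pose()[0])
b=im[90:220,230:440]; save('w2c',cv2.resize(b,None,fx=3.8,fy=3.8,interpolation=2))
D={}
for q in('hook','hook_catch','hook_stand','wheel'):
    r=bot.regions_of(q,'wrist'); D[q]=r; print(q,[(round(x['score'],2),x['extent'],int(x['region'].sum())) for x in r[:3]])
pickle.dump(D,open('dw2.pkl','wb'))
```

```text
[0.62366174 0.21109616 0.37338334]
hook [(0.9, [250.4, 163.1, 371.1, 189.5], 2586)]
hook_catch [(0.86, [285.1, 175.4, 324.6, 187.6], 454)]
hook_stand [(0.56, [253.5, 96.2, 429.0, 211.4], 11961)]
wheel [(0.86, [14.1, 210.3, 131.7, 362.6], 7076)]
```

View pics/w2c.png

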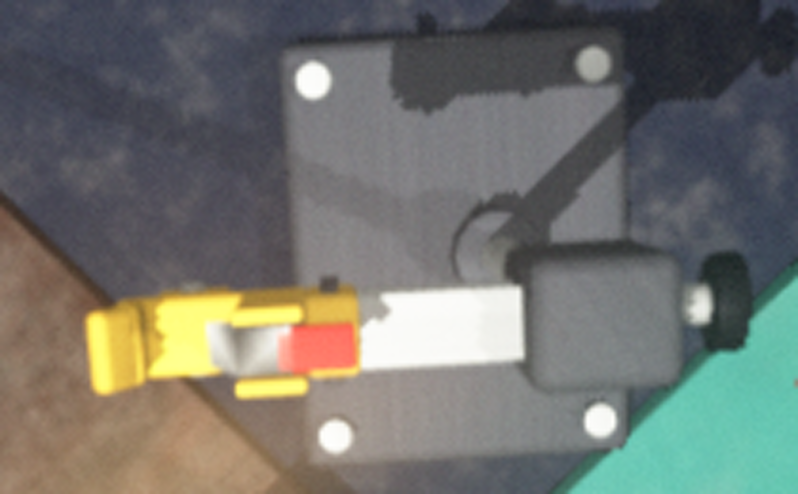

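Run:
```python
from h import *
import pickle
c=pickle.load(open('cw1.pkl','rb')); C=(c,240/np.tan(np.radians(c['fovy'])/2))
P=lambda x,y:(230+(x+.5)/3.8-.5,90+(y+.5)/3.8-.5)
b=onplane('wrist',[P(313,80),P(595,62),P(335,436),P(600,420)],.016,C); print(b.round(4).tolist())
for i,j in((0,1),(2,3),(2,0),(3,1)):
    d=b[j]-b[i]; print(np.linalg.norm(d),np.degrees(np.arctan2(d[1],d[0])))
# fit yaw,seat from points at known height
def hk(x,y,z): return onplane('wrist',[P(x,y)],z,C)[0]
yaw=np.radians(45.)
ex=np.array([np.cos(yaw),np.sin(yaw),0]);ey=np.array([-np.sin(yaw),np.cos(yaw),0])
pts={'tip top L':(90,352,.245),'cheek1 back top':(300,315,.261),'cheek2':(306,388,.261),'cheek1 front':(235,318,.261),'cheek2 f':(237,390,.261),'nose':(212,345,.241),'catch bevel end/red':(285,347,.261),'knob':(752,303,.237),'armroot top':(525,323,.23),'hookback':(358,330,.25)}
for k,v in pts.items():
    w=hk(*v); print(k,w.round(4),'along',round(w@ex,4),round(w@ey,4))
```

```text
[[0.5506, 0.2699, 0.016], [0.6145, 0.3431, 0.016], [0.6439, 0.1874, 0.016], [0.7076, 0.2598, 0.016]]
0.09716379200118276 48.87723948047181
0.09647753567780162 48.65542183583468
0.1245387603197321 138.49620393860894
0.12491870280108096 138.18225556355108
tip top L [0.5668 0.1947 0.245 ] along 0.5384 -0.2631
cheek1 back top [0.5911 0.232  0.261 ] along 0.582 -0.254
cheek2 [0.602  0.2227 0.261 ] along 0.5831 -0.2682
cheek1 front [0.5827 0.2227 0.261 ] along 0.5695 -0.2546
cheek2 f [0.5927 0.2129 0.261 ] along 0.5696 -0.2686
nose [0.5837 0.2128 0.241 ] along 0.5632 -0.2622
catch bevel end/red [0.5934 0.2255 0.261 ] along 0.5791 -0.2602
knob [0.6574 0.299  0.237 ] along 0.6762 -0.2534
armroot top [0.628  0.2621 0.23  ] along 0.6294 -0.2587
hookback [0.6021 0.2371 0.25  ] along 0.5934 -0.2581
```

Run:
```python
from h import *
import pickle
c=pickle.load(open('cw1.pkl','rb')); C=(c,240/np.tan(np.radians(c['fovy'])/2))
P=lambda x,y:(230+(x+.5)/3.8-.5,90+(y+.5)/3.8-.5)
yaw=np.radians(48.6)
ex=np.array([np.cos(yaw),np.sin(yaw),0]);ey=np.array([-np.sin(yaw),np.cos(yaw),0])
pts={'tip top L':(90,352,.245),'cheek1 back top':(300,315,.261),'cheek2':(306,388,.261),'cheek1 front':(235,318,.261),'cheek2 f':(237,390,.261),'nose':(212,345,.241),'catch bevel end/red':(285,347,.261),'knob':(752,303,.237),'armroot top':(525,323,.23),'hookback':(358,330,.25)}
w={k:onplane('wrist',[P(*v[:2])],v[2],C)[0] for k,v in pts.items()}
for k in w: print(k,round(w[k]@ex,4),round(w[k]@ey,4))
y=np.mean([w[k]@ey for k in('cheek1 back top','cheek2','cheek1 front','cheek2 f')])
x=w['nose']@ex-.004
S=x*ex+y*ey; S[2]=.225; print('seat',S,x,y)
L=lambda p:S+p[0]*ex+p[1]*ey+np.array([0,0,p[2]])
T=lambda *p:S+np.array(p)@np.array([ex,ey,[0,0,1]])
model=[T(-.019,s*.0085,.020) for s in(-1,1)]+[T(-.011,s*.0085,0) for s in(-1,1)]+[T(.004,s*.0045,.016) for s in(-1,1)]+[T(.010,s*.0085,.036) for s in(-1,1)]+[T(.01,s*.0085,0) for s in(-1,1)]+[T(.085,0,.024),T(.085,0,-.225)]
for n,im,C2,(x0,y0,w_,h_) in(('wrist','w2',C,(230,90,210,130)),('side','side0',None,(295,160,80,100)),('top','top0',None,(230,200,80,80))):
    img=cv2.imread(f'pics/{im}.png')[y0:y0+h_,x0:x0+w_]; s=3.8 if n=='wrist' else 6
    img=cv2.resize(img,None,fx=s,fy=s,interpolation=2)
    for i,u in enumerate(proj(n,np.array(model),C2)):
        q=(int((u[0]-x0+.5)*s),int((u[1]-y0+.5)*s)); cv2.circle(img,q,3,[(255,0,0),(0,255,0),(0,0,255),(255,0,255),(255,255,0),(255,255,255)][i//2],-1)
    cv2.imwrite(f'pics/ov_{n}.png',img)
```

```text
tip top L 0.5208 -0.2964
cheek1 back top 0.5649 -0.29
cheek2 0.5651 -0.3042
cheek1 front 0.5524 -0.2898
cheek2 f 0.5516 -0.3038
nose 0.5456 -0.2971
catch bevel end/red 0.5616 -0.296
knob 0.659 -0.2954
armroot top 0.6119 -0.2977
hookback 0.576 -0.2948
seat [0.58093899 0.20988179 0.225     ] 0.5416165015852559 -0.29697144492735317
```

View pics/ov_wrist.png

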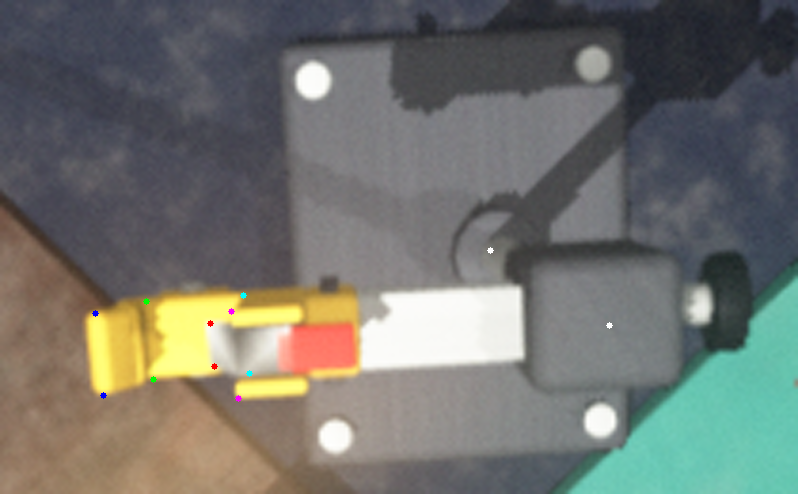

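View pics/ov_side.png

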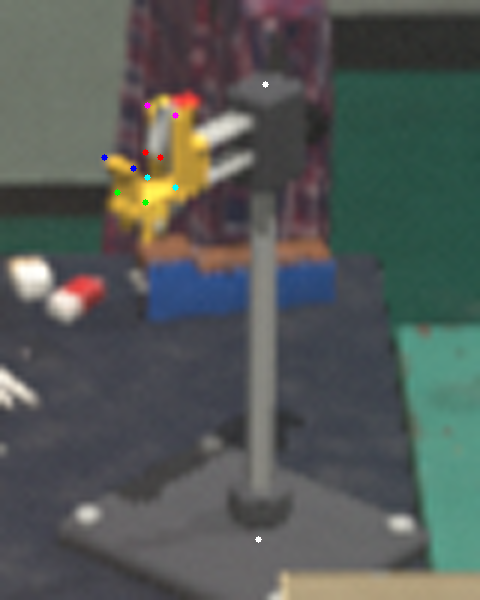

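View pics/ov_top.png

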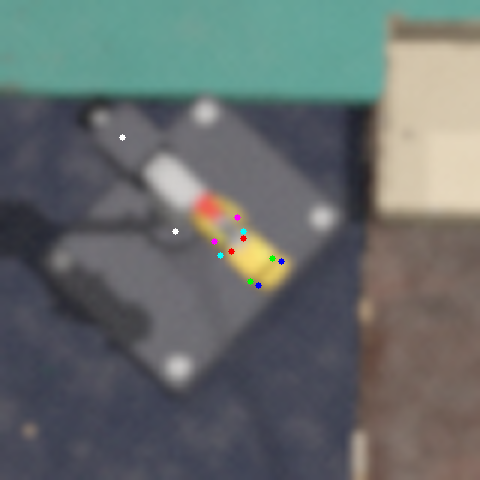

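```bash
python3 go.py .495 -.10 .375 .33
```

```text
at [0.6232 0.2119 0.3739] [ 3.1414e+00 -2.9000e-03  7.8960e-01] gap 1.003 F [-0.82 -0.01  0.27] t 2.5
shift(tool now) [-0.3118  0.1286 -0.002 ] rot deg [-2.000e-02 -1.600e-01  2.633e+01]
```

Request:
{"fn": "servo_tool", "kwargs": {"deltas": [[1, [-0.045, 0.018, 0], [0, 0, 0]], [1, [-0.045, 0.018, 0], [0, 0, 0]], [1, [-0.045, 0.018, 0], [0, 0, 0]], [1, [-0.045, 0.018, 0], [0, 0, 0]], [1, [-0.045, 0.018, 0], [0, 0, 0]], [1, [-0.045, 0.018, 0], [0, 0, 0]], [1, [-0.042, 0.018, 0], [0, 0, 8.5]], [1, [0, 0, 0], [0, 0, 8.5]], [1, [0, 0, 0], [0, 0, 8.5]], [1, [0, 0, 0], [0, 0, 0]]]}}

```text
t: 3.5
ee_pos: [0.4859, -0.1025, 0.3739]
tcp_rot: [3.14, -0.006, 0.349]
force: [0.6, -0.1, -0.1]
finger_gap: 0.999
```

```bash
cat > cap.py <<'E'
from h import *
from go import pose
import pickle,sys
def cap(name,cam='wrist',qs=()):
    c=bot.get_calibration(cam); s=bot.observe()
    im=bot.capture(cam); save(name,im); D={'c':c,'s':s}
    for q in qs:
        r=bot.regions_of(q,cam); D[q]=r; print(q,[(round(x['score'],2),x['extent'],int(x['region'].sum())) for x in r[:3]])
    pickle.dump(D,open(f'{name}.pkl','wb'))
if __name__=='__main__': cap(sys.argv[1],sys.argv[2],sys.argv[3:])
E
python3 cap.py w3 wrist wheel wheel_chock; python3 go.py .495 -.10 .375 .33
```

```text
wheel [(0.82, [323.8, 81.3, 348.4, 265.2], 3974)]
wheel_chock [(0.81, [298.2, 113.5, 364.9, 212.5], 4013)]
at [ 0.4863 -0.1019  0.3737] [ 3.1399 -0.0059  0.3578] gap 1.002 F [0.25 0.21 1.18] t 3.65
shift(tool now) [ 0.0089  0.0012 -0.0013] rot deg [ 0.09 -0.34  1.59]
```

View pics/w3.png

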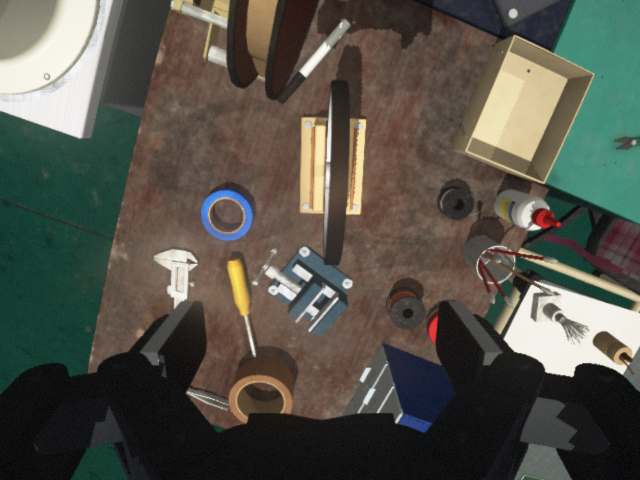

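```bash
cat > fitw.py <<'E'
from h import *
import pickle,sys
from scipy.optimize import minimize
def pts(p,z=.112,tilt=0):
    x,y,yaw=p; th=np.linspace(0,2*np.pi,120)
    ex=np.array([np.cos(yaw),np.sin(yaw),0]);ey=np.array([-np.sin(yaw),np.cos(yaw),0]);ez=np.array([0,0,1])
    return np.concatenate([np.array([x,y,z])+s*ex+.1*np.cos(th)[:,None]*ey+.1*np.sin(th)[:,None]*ez for s in(-.008,.008)])
def fit(name,p0,z=.112):
    D=pickle.load(open(name+'.pkl','rb')); c=D['c'];C=(c,240/np.tan(np.radians(c['fovy'])/2))
    m=D['wheel'][0]['region'].astype(np.uint8)
    cs,_=cv2.findContours(m,0,2);cc=cv2.convexHull(max(cs,key=cv2.contourArea))
    K=8
    M=np.zeros((480,640),np.uint8);cv2.fillPoly(M,[cc],1)
    dt=cv2.distanceTransform(1-M,2,5)-cv2.distanceTransform(M,2,5)+0.5*(1-2*M.astype(np.float32))*-1
    def ren(p):
        u=proj('wrist',pts(p,z),C); return cv2.convexHull(u.astype(np.float32))[:,0]
    def cost(p):
        h=ren(p); h2=np.concatenate([h,h[:1]]); q=np.concatenate([np.linspace(a,b,max(2,int(np.linalg.norm(b-a)))) for a,b in zip(h2[:-1],h2[1:])]).astype(np.float32)
        v=cv2.remap(dt,q[:,:1],q[:,1:],1); return float((v**2).mean())
    r=minimize(cost,p0,method='Nelder-Mead',options=dict(initial_simplex=[p0]+[list(np.array(p0)+d) for d in([.01,0,0],[0,.01,0],[0,0,.05])],xatol=1e-5,fatol=1e-6))
    print(name,r.x,np.degrees(r.x[2]),r.fun)
    im=cv2.imread(f'pics/{name}.png'); h=ren(r.x); x0,y0=(h.min(0)-30).astype(int); x1,y1=(h.max(0)+30).astype(int); x0=max(x0,0);y0=max(y0,0)
    s=min(3,580/(y1-y0)); im=cv2.resize(im[y0:y1,x0:x1],None,fx=s,fy=s,interpolation=2)
    cv2.polylines(im,[((h-[x0,y0]+.5)*s).astype(int)],True,(0,255,0),1); cv2.imwrite(f'pics/{name}f.png',im)
    return r.x
if __name__=='__main__': fit(sys.argv[1],[.485,-.07,.33])
E
python3 fitw.py w3
```

```text
w3 [ 0.49429334 -0.07721145  0.30901668] 17.70535147836707 0.17240788042545319
```

View pics/w3f.png

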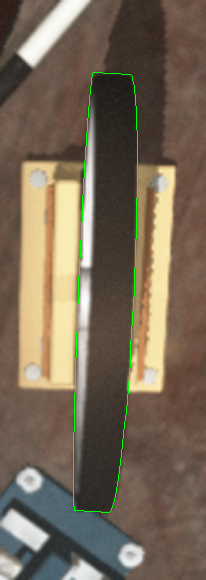

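```bash
python3 go.py .504 -.1077 .1805 .309
```

```text
at [ 0.4863 -0.1019  0.3737] [ 3.1399 -0.0059  0.3578] gap 1.002 F [0.25 0.21 1.18] t 3.65
shift(tool now) [0.0134 0.0113 0.1933] rot deg [ 0.09 -0.34  2.79]
```

Request:
{"fn": "servo_tool", "kwargs": {"deltas": [[1, [0.0135, 0.0115, 0.02], [0.1, -0.35, 2.8]], [1, [0, 0, 0.03], [0, 0, 0]], [1, [0, 0, 0.03], [0, 0, 0]], [1, [0, 0, 0.02], [0, 0, 0]], [1, [0, 0, 0], [0, 0, 0]]]}}

```text
t: 4.15
ee_pos: [0.5054, -0.1052, 0.2715]
tcp_rot: [3.14, -0.002, 0.331]
force: [0.5, 0.2, 0.6]
finger_gap: 1.001
```

```bash
python3 go.py .504 -.1077 .1805 .309;python3 cap.py w4 wrist wheel; python3 fitw.py w4
```

```text
at [ 0.5054 -0.1052  0.2715] [ 3.1401e+00 -2.4000e-03  3.3070e-01] gap 1.001 F [0.46 0.21 0.65] t 4.15
shift(tool now) [-0.0024  0.0018  0.091 ] rot deg [ 0.08 -0.14  1.24]
wheel [(0.69, [303.0, 52.9, 333.0, 297.7], 6109)]
w4 [ 0.4945406  -0.0774602   0.31367468] 17.972235187712812 0.4150505065917969
```

View pics/w4.png

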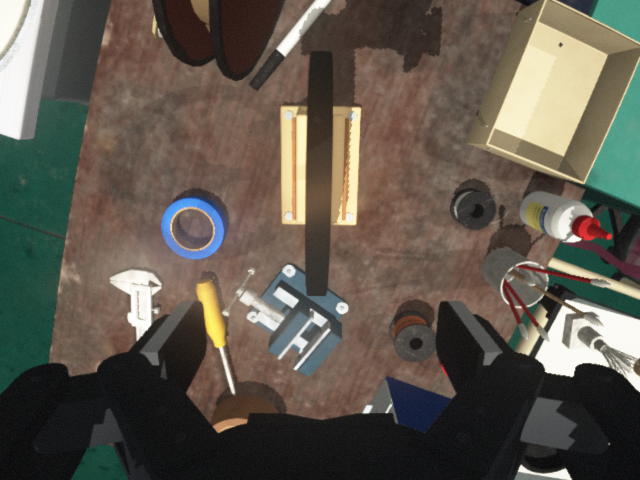

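Request:
{"fn": "servo_tool", "kwargs": {"deltas": [[1, [-0.0025, 0.002, 0.03], [0.1, -0.15, 1.2]], [1, [0, 0, 0.03], [0, 0, 0]], [1, [0, 0, 0.025], [0, 0, 0]], [1, [0, 0, 0.004], [0, 0, 0]], [1, [0, 0, 0], [0, 0, 0]]]}}

```text
t: 4.75
ee_pos: [0.5114, -0.1096, 0.191]
tcp_rot: [3.131, -0.014, 0.315]
force: [-0.1, 0.9, 1.3]
finger_gap: 1.001
```

```bash
python3 go.py .504 -.1077 .1805 .311
```

```text
at [ 0.5114 -0.1096  0.191 ] [ 3.1314 -0.0139  0.3152] gap 1.001 F [-0.11  0.91  1.3 ] t 4.75
shift(tool now) [-0.0066 -0.0042  0.0104] rot deg [ 0.58 -0.8   0.24]
```

Request:
{"fn": "servo_tool", "kwargs": {"deltas": [[1, [-0.0065, -0.004, 0.01], [0.6, -0.8, 0.2]], [1, [0, 0, 0], [0, 0, 0]], [1, [0, 0, 0], [0, 0, 0]]]}}

```text
t: 5.05
ee_pos: [0.5057, -0.1082, 0.1838]
tcp_rot: [3.14, -0.003, 0.312]
force: [-0.0, -0.1, -1.2]
finger_gap: 1.0
```

```bash
python3 go.py .504 -.1077 .1805 .311
```

```text
at [ 0.5057 -0.1082  0.1838] [ 3.1396e+00 -3.1000e-03  3.1240e-01] gap 1.0 F [-0.04 -0.07 -1.23] t 5.05
shift(tool now) [-0.0014 -0.001   0.0033] rot deg [ 0.11 -0.17  0.08]
```

Request:
{"fn": "servo_tool", "kwargs": {"deltas": [[1, [-0.0015, -0.001, 0.003], [0.1, -0.2, 0]], [0, [0, 0, 0], [0, 0, 0]], [0, [0, 0, 0], [0, 0, 0]], [0, [0, 0, 0], [0, 0, 0]], [0, [0, 0, 0], [0, 0, 0]], [0, [0, 0, 0], [0, 0, 0]], [0, [0, 0, 0], [0, 0, 0]]], "squeeze": 60}}

```text
t: 5.75
ee_pos: [0.5045, -0.1079, 0.1819]
tcp_rot: [3.14, -0.001, 0.313]
force: [-0.3, -1.1, -0.4]
finger_gap: 0.004
```

```bash
python3 go.py .504 -.1077 .1805 .311; python3 cap.py w5 wrist
```

```text
at [ 0.5045 -0.1079  0.1819] [ 3.1402e+00 -1.0000e-03  3.1250e-01] gap 0.004 F [-0.34 -1.1  -0.4 ] t 5.75
shift(tool now) [-0.0004 -0.0004  0.0014] rot deg [ 0.08 -0.06  0.09]
```

View pics/w5.png

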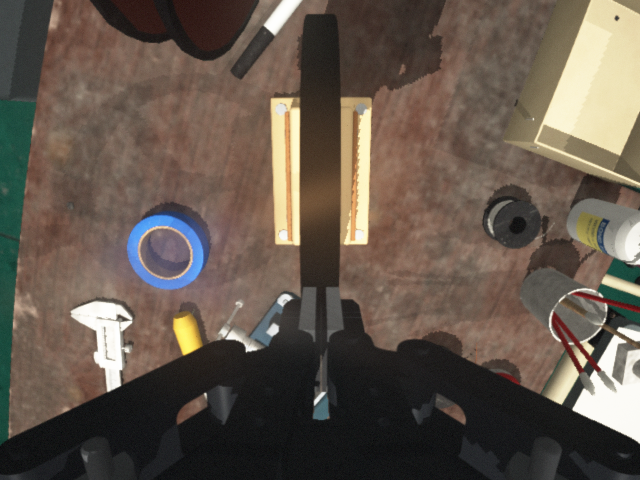

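```bash
python3 - <<'E'
from h import *
from fitw import pts
import pickle
D=pickle.load(open('w5.pkl','rb'));c=D['c'];C=(c,240/np.tan(np.radians(c['fovy'])/2))
im=cv2.imread('pics/w5.png')
for u in proj('wrist',pts([.4945,-.0774,.312]),C).astype(int): cv2.circle(im,tuple(map(int,u)),1,(0,255,0),-1)
p=D['s']['ee_pos']
for dz,col in((0,(0,0,255)),(.019,(255,0,255)),(.073,(255,255,0))):
    u=proj('wrist',p+[0,0,dz],C)[0]; print(dz,u); cv2.circle(im,tuple(map(int,u)),4,col,-1)
cv2.imwrite('pics/w5o.png',im)
print(bot.observe())
E
python3 cap.py s5 side; python3 -c "
import cv2
im=cv2.imread('pics/s5.png');cv2.imwrite('pics/s5c.png',cv2.resize(im[150:360,220:400],None,fx=2.8,fy=2.8,interpolation=2))"
```

```text
0 [320.01207988 277.84147891]
0.019 [320.01108706 293.59791063]
0.073 [320.00896379 363.99813644]
{'t': 5.8, 'q': array([-3.26155744e-01,  3.56537254e-01,  1.63180345e+00, -5.64227997e-04,
        1.15167123e+00, -6.38422497e-01]), 'dq': array([ 0.00067943,  0.00045053, -0.00070986, -0.00023616,  0.00062789,
       -0.00052972]), 'effort': array([ 1.16203300e-03, -7.10540915e+01, -3.43707991e+01, -3.67177345e-03,
       -9.12621879e-03,  8.69714677e-05]), 'ee_pos': array([ 0.50447103, -0.10791443,  0.18191672]), 'tcp_rot': array([ 3.14023653e+00, -9.61970132e-04,  3.12496616e-01]), 'force': array([ 0.80668081, -0.68431309,  0.04854742]), 'torque': array([-0.01536539,  0.06965268,  0.0245472 ]), 'finger_gap': 0.00030682073861293895}
```

View pics/w5o.png

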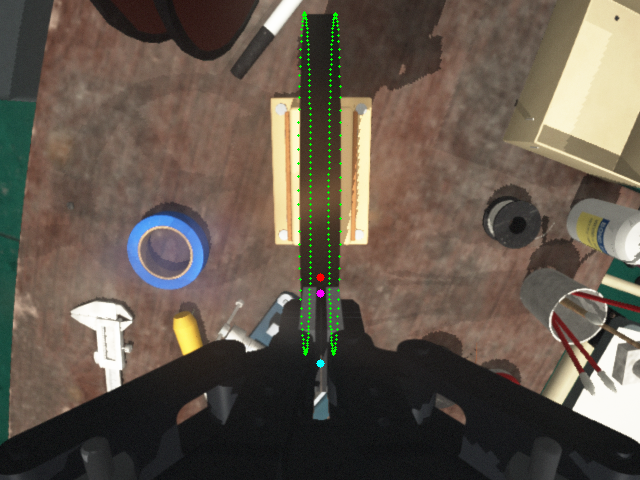

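View pics/s5c.png

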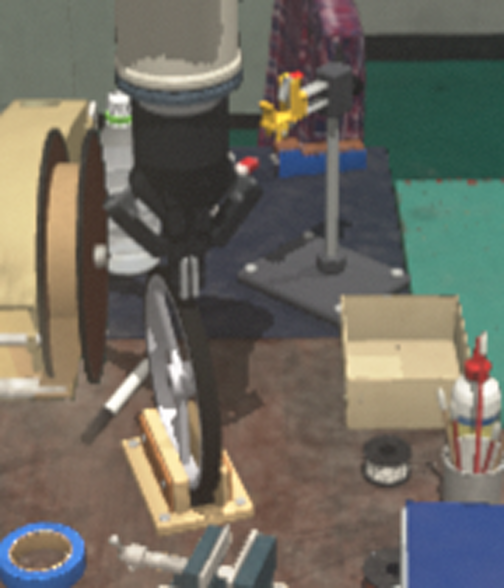

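Run:
```python
from h import *
from fitw import pts
im=cv2.imread('pics/s5.png'); s=5;x0,y0=255,220
im=cv2.resize(im[y0:y0+115,x0:x0+70],None,fx=s,fy=s,interpolation=2)
f=lambda u:(int((u[0]-x0+.5)*s),int((u[1]-y0+.5)*s))
for u in proj('side',pts([.4945,-.0774,.312])): cv2.circle(im,f(u),1,(0,255,0),-1)
p=bot.observe()['ee_pos']
for dz,col in((0,(0,0,255)),(.019,(255,0,255)),(.073,(255,255,0))):
    u=proj('side',p+[0,0,dz])[0]; print(dz,u); cv2.circle(im,f(u),3,col,-1)
cv2.imwrite('pics/s5o.png',im)
```

```text
0 [286.70955378 267.66043724]
0.019 [286.45318917 260.65501742]
0.073 [285.70581066 240.17224206]
```

View pics/s5o.png

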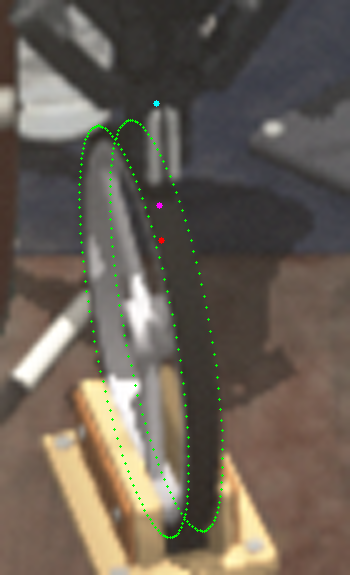

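Run:
```python
import cv2,numpy as np
a=cv2.imread('pics/w5.png')[220:430,240:400].astype(float)
a=255*(a/255)**.45
cv2.imwrite('pics/w5e.png',cv2.resize(a.astype(np.uint8),None,fx=2.8,fy=2.8,interpolation=2))
b=cv2.imread('pics/s5.png')[215:300,255:320].astype(float);b=255*(b/255)**.45
cv2.imwrite('pics/s5e.png',cv2.resize(b.astype(np.uint8),None,fx=7,fy=7,interpolation=2))
```

```text
(no output)
```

View pics/w5e.png

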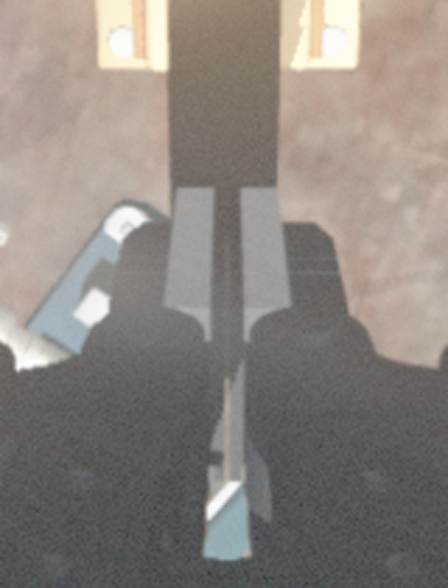

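View pics/s5e.png

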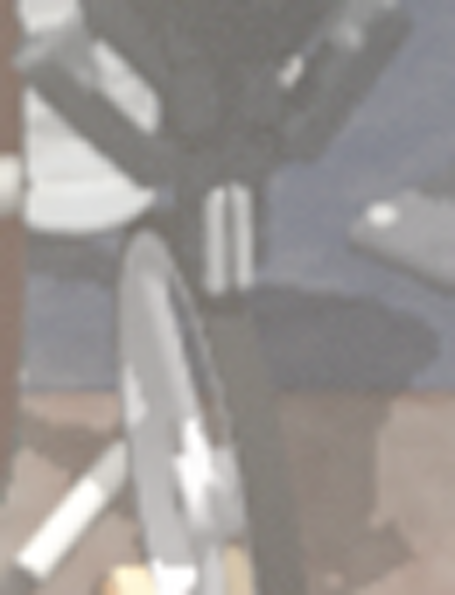

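Request:
{"fn": "servo_tool", "kwargs": {"deltas": [[0.5, [0, 0, 0], [0, 0, 0]], [0.5, [0, 0, 0], [0, 0, 0]], [0.5, [0, 0, 0], [0, 0, 0]]]}}

```text
t: 6.15
ee_pos: [0.5045, -0.108, 0.1819]
tcp_rot: [3.14, -0.001, 0.313]
force: [-0.3, -0.2, 1.0]
finger_gap: 0.493
```

```bash
python3 go.py .504 -.1077 .1805 .311; python3 cap.py w6 wrist;python3 cap.py s6 side
python3 - <<'E'
import cv2,numpy as np
a=cv2.imread('pics/w6.png')[200:440,200:440].astype(float)
a=255*(a/255)**.45
b=cv2.imread('pics/s6.png')[200:300,245:330].astype(float);b=255*(b/255)**.45
A=cv2.resize(a.astype(np.uint8),(480,480),interpolation=2);B=cv2.resize(b.astype(np.uint8),(300,353),interpolation=2)
o=np.zeros((480,790,3),np.uint8);o[:,:480]=A;o[:353,485:785]=B;cv2.imwrite('pics/6e.png',o)
E
```

```text
at [ 0.5045 -0.108   0.1819] [ 3.1402e+00 -9.0000e-04  3.1250e-01] gap 0.493 F [-0.3  -0.22  0.97] t 6.15
shift(tool now) [-0.0004 -0.0004  0.0014] rot deg [ 0.08 -0.05  0.09]
```

View pics/6e.png

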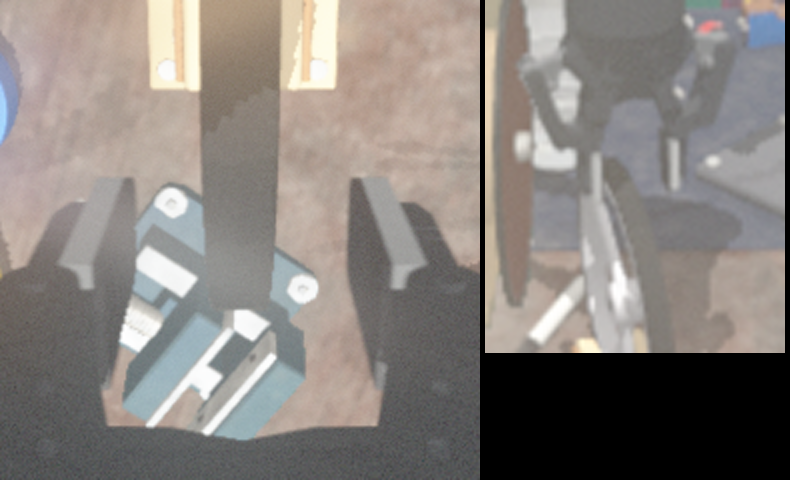

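Run:
```python
from h import *
from go import pose
from scipy.spatial.transform import Rotation as Ro
import pickle
D=pickle.load(open('w6.pkl','rb'));c=D['c'];C=(c,240/np.tan(np.radians(c['fovy'])/2));s=D['s']
R=Ro.from_euler('xyz',s['tcp_rot']).as_matrix();p=s['ee_pos']
print('cam in tool',R.T@(-np.array(c['R']).T@c['t']-p))
im=cv2.imread('pics/w6.png'); sd=cv2.imread('pics/s6.png')
def T(*a): return p+R@np.array(a)
for z,col in((0,(0,0,255)),(-.01,(0,128,255)),(-.02,(0,255,255)),(-.03,(0,255,0)),(-.04,(255,255,0)),(-.073,(255,0,255))):
    for sx in(-1,1):
        for y in(-.011,.011):
            q=T(sx*.021,y,z)
            u=proj('wrist',q,C)[0]; cv2.circle(im,tuple(map(int,u)),2,col,-1)
            u=proj('side',q)[0]; cv2.circle(sd,tuple(map(int,u)),0,col,-1)
for y in(-.038,-.0425):
  for x in(-.03,0,.03):
    u=proj('wrist',T(x,y,-.073),C)[0]; cv2.circle(im,tuple(map(int,u)),3,(255,255,255),-1)
b=im[200:460,180:460]; cv2.imwrite('pics/w6o.png',cv2.resize(b,None,fx=2.2,fy=2.2,interpolation=2))
b=sd[200:300,245:330]; cv2.imwrite('pics/s6o.png',cv2.resize(b,None,fx=5.5,fy=5.5,interpolation=0))
```

```text
cam in tool [ 1.43177540e-04 -6.88045647e-02 -1.77951352e-01]
```

View pics/w6o.png

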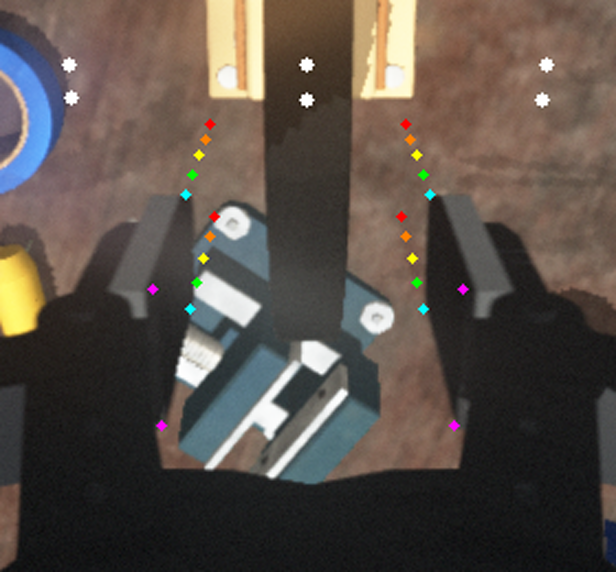

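View pics/s6o.png

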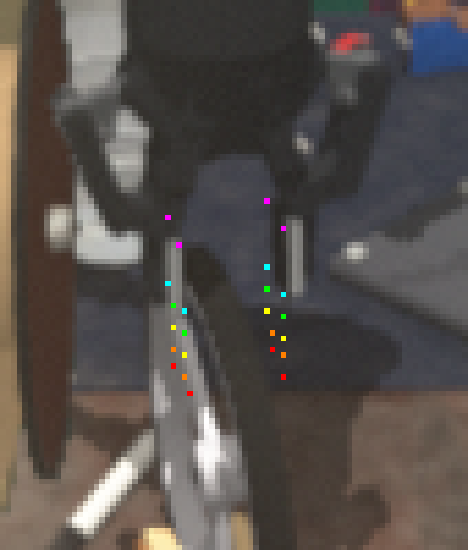

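Request:
{"fn": "servo_tool", "kwargs": {"deltas": [[0.6, [0, 0, 0.012], [0, 0, 0]], [0.6, [0, 0, 0.012], [0, 0, 0]], [0.6, [0, 0, 0.012], [0, 0, 0]], [0.6, [0, 0, 0], [0, 0, 0]], [0.6, [0, 0, 0], [0, 0, 0]]]}}

```text
t: 6.75
ee_pos: [0.5041, -0.1079, 0.1424]
tcp_rot: [3.141, -0.0, 0.313]
force: [0.1, -0.2, 0.4]
finger_gap: 0.602
```

```bash
python3 go.py .504 -.1077 .1455 .311; python3 cap.py w7 wrist;python3 cap.py s7 side
cat > sh.py <<'E'
import cv2,numpy as np,sys
n=sys.argv[1]
a=cv2.imread(f'pics/w{n}.png')[200:440,200:440].astype(float)
a=255*(a/255)**.45
b=cv2.imread(f'pics/s{n}.png')[200:300,245:330].astype(float);b=255*(b/255)**.45
A=cv2.resize(a.astype(np.uint8),(480,480),interpolation=2);B=cv2.resize(b.astype(np.uint8),(300,353),interpolation=2)
o=np.zeros((480,790,3),np.uint8);o[:,:480]=A;o[:353,485:785]=B;cv2.imwrite(f'pics/{n}e.png',o)
E
python3 sh.py 7
```

```text
at [ 0.5041 -0.1079  0.1424] [ 3.1406e+00 -4.0000e-04  3.1250e-01] gap 0.602 F [ 0.06 -0.19  0.38] t 6.75
shift(tool now) [-0.0001 -0.0002 -0.0031] rot deg [ 0.06 -0.02  0.09]
```

View pics/7e.png

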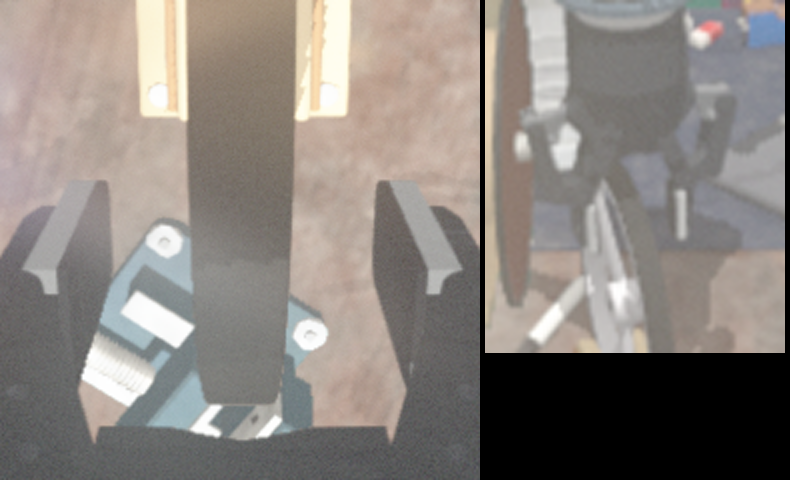

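Request:
{"fn": "servo_tool", "kwargs": {"deltas": [[0.3, [0, 0, -0.003], [0, 0, 0]], [0, [0, 0, 0], [0, 0, 0]], [0, [0, 0, 0], [0, 0, 0]], [0, [0, 0, 0], [0, 0, 0]], [0, [0, 0, 0], [0, 0, 0]]], "squeeze": 100}}

```text
t: 7.35
ee_pos: [0.5051, -0.1082, 0.1475]
tcp_rot: [3.139, -0.003, 0.313]
force: [-0.4, -0.1, -3.0]
finger_gap: 0.165
```

```bash
python3 go.py .504 -.1077 .1455 .311; python3 cap.py w8 wrist;python3 cap.py s8 side;python3 sh.py 8
```

```text
at [ 0.5051 -0.1082  0.1475] [ 3.1385e+00 -3.0000e-03  3.1250e-01] gap 0.165 F [-0.4  -0.08 -2.97] t 7.35
shift(tool now) [-0.0009 -0.0009  0.002 ] rot deg [ 0.18 -0.17  0.09]
```

View pics/8e.png

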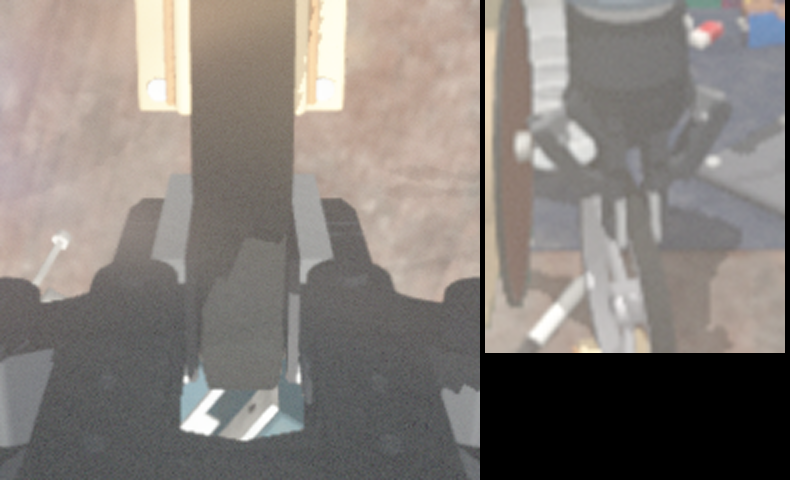

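Request:
{"fn": "servo_tool", "kwargs": {"deltas": [[0, [0, 0, -0.005], [0, 0, 0]], [0, [0, 0, -0.015], [0, 0, 0]], [0, [0, 0, -0.02], [0, 0, 0]], [0, [0, 0, -0.02], [0, 0, 0]], [0, [0, 0, -0.02], [0, 0, 0]], [0, [0, 0, 0], [0, 0, 0]], [0, [0, 0, 0], [0, 0, 0]]]}}

```text
t: 8.15
ee_pos: [0.5037, -0.1077, 0.2305]
tcp_rot: [3.14, -0.001, 0.313]
force: [0.2, 0.1, -2.9]
finger_gap: 0.164
```

```bash
python3 go.py .504 -.1077 .23 .311; python3 cap.py w9 wrist;python3 cap.py s9 side wheel;python3 sh.py 9
```

```text
at [ 0.5037 -0.1077  0.2305] [ 3.1402e+00 -8.0000e-04  3.1260e-01] gap 0.164 F [ 0.2   0.09 -2.95] t 8.15
shift(tool now) [0.0003 0.0001 0.0005] rot deg [ 0.08 -0.05  0.09]
wheel [(0.79, [271.4, 217.2, 299.4, 297.5], 1318)]
```

View pics/w9.png

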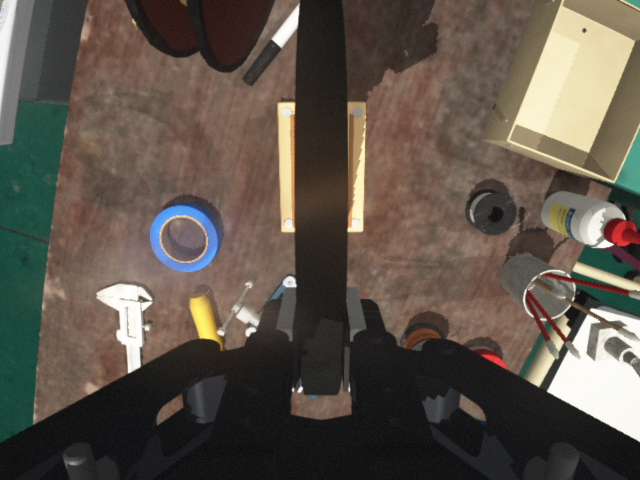

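View pics/s9.png

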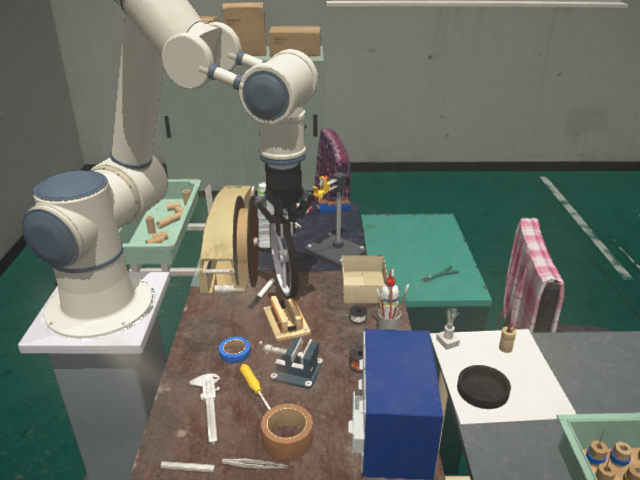

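Run:
```python
from h import *
print('bottle base side',onplane('side',[[268,246],[278,240],[258,240]],0).round(3).tolist(),'top body', onplane('top',[[240,297],[256,297],[240,281]],.1).round(3).tolist(),'cap',tri('side',[263,186],'top',[236,299]).round(3))
print('flywheel edge top', onplane('top',[[345,300],[345,312],[272,300],[272,312]],.2).round(3).tolist(), 'side top edge',onplane('side',[[257,190]],.3).round(3))
print('fly top', tri('side',[238,187],'top',[310,300]).round(3))
```

```text
bottle base side [[0.425, 0.296, 0.0], [0.453, 0.332, 0.0], [0.391, 0.333, 0.0]] top body [[0.417, 0.316, 0.1], [0.417, 0.263, 0.1], [0.47, 0.319, 0.1]] cap [0.411 0.315 0.192]
flywheel edge top [[0.407, -0.025, 0.2], [0.37, -0.025, 0.2], [0.403, 0.201, 0.2], [0.367, 0.2, 0.2]] side top edge [[0.428 0.06  0.3  ]]
fly top [0.39  0.082 0.299]
```

Request:
{"fn": "servo_tool", "kwargs": {"deltas": [[0, [0.023, -0.023, 0], [0, 0, 0]], [0, [0.023, -0.023, 0], [0, 0, 0]], [0, [0.023, -0.023, 0], [0, 0, 0]], [0, [0.023, -0.023, 0], [0, 0, 0]], [0, [0, 0, 0], [0, 0, -6]], [0, [0, 0, 0], [0, 0, -6]], [0, [0, 0, 0], [0, 0, -6]], [0, [0, 0, 0], [0, 0, -6]], [0, [0, 0, 0], [0, 0, -6]], [0, [0, 0, 0], [0, 0, 0]]]}}

```text
t: 9.3
ee_pos: [0.5609, 0.0138, 0.2193]
tcp_rot: [-3.129, 0.01, 0.855]
force: [-0.4, 0.1, -3.4]
finger_gap: 0.168
```

```bash
cat > wh.py <<'E'
# target given as wheel centre in hook frame (x,y,z rel seat), using S,yaw, tool offset
from h import *
from go import *
S=np.array([.581,.210,.225]);YAW=.848;OFF=np.array([0,-.0326,-.0355*-1])  # wheel centre in tool: y -.0326, below TCP z +.0355
def tgt(x,y,z,S=S,yaw=YAW):
    ex=np.array([np.cos(yaw),np.sin(yaw),0]);ey=np.array([-np.sin(yaw),np.cos(yaw),0])
    W=S+x*ex+y*ey+[0,0,z]
    Rt=Ro.from_euler('xyz',[np.pi,0,yaw]).as_matrix()
    return W-Rt@OFF
if __name__=='__main__':
    t=tgt(*map(float,sys.argv[1:4])); print('target TCP',t.round(4)); goto(*t,YAW)
E
python3 wh.py -.07 0 -.05
```

```text
target TCP [0.5591 0.1359 0.2105]
at [0.5609 0.0138 0.2193] [-3.129   0.0096  0.8549] gap 0.168 F [-0.41  0.07 -3.4 ] t 9.3
shift(tool now) [ 0.091  -0.0814  0.009 ] rot deg [-0.72  0.55  0.39]
```

Request:
{"fn": "servo_tool", "kwargs": {"deltas": [[0, [0.018, -0.016, 0.002], [-0.7, 0.5, 0.4]], [0, [0.018, -0.016, 0.002], [0, 0, 0]], [0, [0.018, -0.016, 0.002], [0, 0, 0]], [0, [0.018, -0.016, 0.001], [0, 0, 0]], [0, [0, 0, 0], [0, 0, 0]]]}}

```text
t: 9.8
ee_pos: [0.5596, 0.1125, 0.2085]
tcp_rot: [-3.138, 0.004, 0.827]
force: [-0.4, -0.1, -2.5]
finger_gap: 0.165
```

```bash
python3 wh.py -.07 0 -.05; python3 cap.py w10 wrist hook; python3 cap.py s10 side; python3 -c "
import cv2
im=cv2.imread('pics/s10.png');cv2.imwrite('pics/s10c.png',cv2.resize(im[140:300,220:380],None,fx=3.7,fy=3.7,interpolation=2))"
```

```text
target TCP [0.5591 0.1359 0.2105]
at [0.5596 0.1125 0.2085] [-3.1381  0.0042  0.8273] gap 0.165 F [-0.36 -0.08 -2.48] t 9.8
shift(tool now) [ 0.0169 -0.0162 -0.002 ] rot deg [-0.2   0.24 -1.19]
hook [(0.88, [477.2, 149.9, 640.0, 214.2], 7937)]
```

View pics/w10.png

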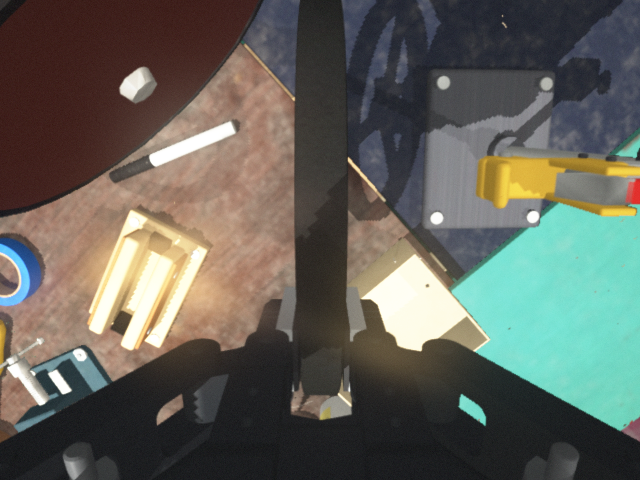

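View pics/s10c.png

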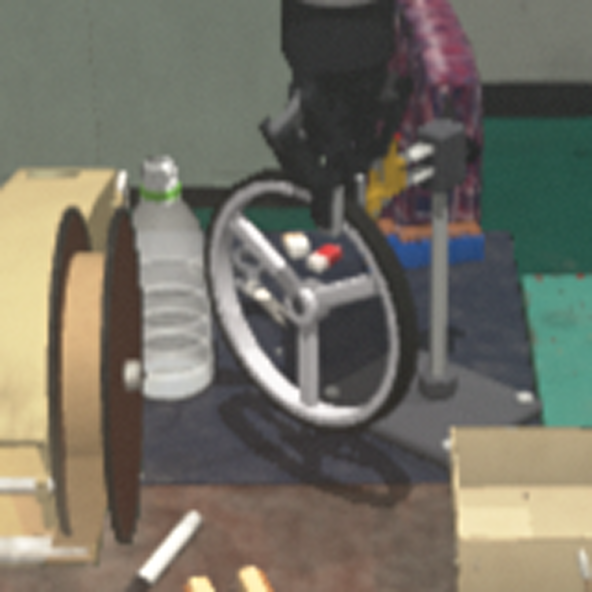

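Request:
{"fn": "servo_tool", "kwargs": {"deltas": [[0, [0.017, -0.016, -0.002], [-0.2, 0.25, -1.2]], [0, [0, 0, 0], [0, 0, 0]], [0, [0, 0, 0], [0, 0, 0]]]}}

```text
t: 10.25
ee_pos: [0.5599, 0.1309, 0.2105]
tcp_rot: [3.141, 0.001, 0.843]
force: [-0.3, -0.0, -2.9]
finger_gap: 0.165
```

```bash
python3 wh.py -.07 0 -.05; python3 cap.py w11 wrist hook; python3 cap.py s11 side wheel
cat > ov.py <<'E'
from h import *
from go import *
from wh import S,YAW,OFF
import pickle,sys
k=sys.argv[1]; dz=float(sys.argv[2]) if len(sys.argv)>2 else 0
p,R,s=pose()
if len(sys.argv)>2 or 1:
    D=pickle.load(open(f's{k}.pkl','rb'))['s']; p=np.array(D['ee_pos']);R=Ro.from_euler('xyz',D['tcp_rot']).as_matrix()
W=p+R@OFF
ex=np.array([np.cos(YAW),np.sin(YAW),0]);ey=np.array([-np.sin(YAW),np.cos(YAW),0])
print('wheel in hook frame',((W-S)@ex).round(4),((W-S)@ey).round(4),(W-S)[2].round(4))
T=lambda *a:S+np.array(a)@np.array([ex,ey,[0,0,1]])
H=[T(-.019,y,.020) for y in(-.0085,.0085)]+[T(x,y,0) for x in(-.011,.01) for y in(-.0085,.0085)]+[T(.004,y,.016) for y in(-.0045,.0045)]+[T(.010,y,.036) for y in(-.0085,.0085)]
H=np.array(H)
th=np.linspace(0,2*np.pi,160)
ax=R[:,0];u=-R[:,1];v=-R[:,2]
Wp=np.concatenate([W+sx*ax+r*np.cos(th)[:,None]*u+r*np.sin(th)[:,None]*v for sx in(-.008,.008) for r in(.086,.1)])
for n,f,(x0,y0,x1,y1) in(('side',f's{k}',(270,165,350,265)),('wrist',f'w{k}',(240,80,640,300))):
    im=cv2.imread(f'pics/{f}.png'); C=None
    if n=='wrist': c=pickle.load(open(f'{f}.pkl','rb'))['c'];C=(c,240/np.tan(np.radians(c['fovy'])/2))
    z=6 if n=='side' else 2
    im=cv2.resize(im[y0:y1,x0:x1],None,fx=z,fy=z,interpolation=2)
    for P,col,rr in((H,(255,0,255),2),(Wp,(0,255,0),0)):
        for q in proj(n,P,C): cv2.circle(im,(int((q[0]-x0+.5)*z),int((q[1]-y0+.5)*z)),rr,col,-1)
    cv2.imwrite(f'pics/{f}o.png',im)
E
python3 ov.py 11
```

```text
target TCP [0.5591 0.1359 0.2105]
at [0.5599 0.1309 0.2105] [3.1405e+00 1.0000e-03 8.4260e-01] gap 0.165 F [-0.32 -0.   -2.85] t 10.25
shift(tool now) [ 0.0033 -0.0039  0.    ] rot deg [ 0.06  0.06 -0.31]
hook [(0.68, [441.8, 182.7, 640.0, 246.8], 9657)]
wheel [(0.98, [276.9, 180.9, 332.8, 251.6], 1772)]
wheel in hook frame -0.0731 -0.0039 -0.05
```

View pics/s11o.png

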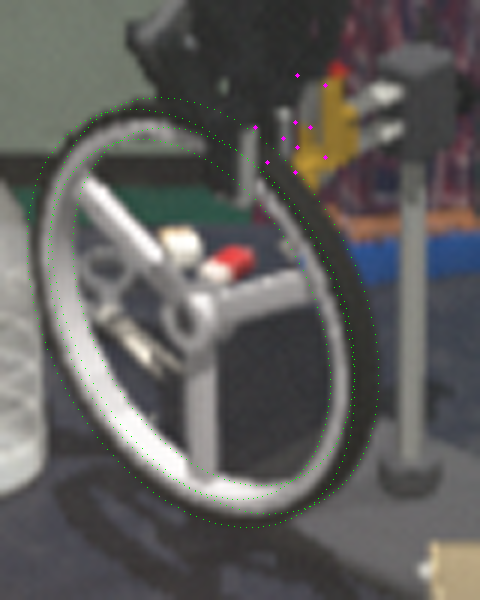

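View pics/w11o.png

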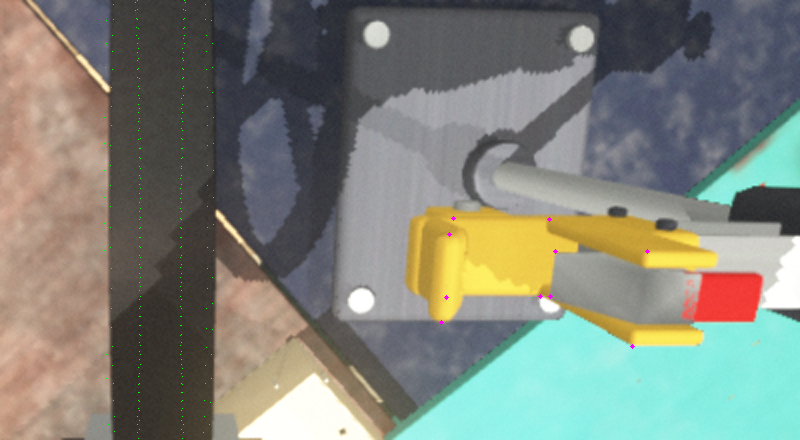

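Request:
{"fn": "servo_tool", "kwargs": {"deltas": [[0, [0.015, -0.004, 0], [0, 0, -0.3]], [0, [0.015, 0, 0], [0, 0, 0]], [0, [0.012, 0, 0], [0, 0, 0]], [0, [0, 0, 0], [0, 0, 0]], [0, [0, 0, 0], [0, 0, 0]]]}}

```text
t: 10.95
ee_pos: [0.5868, 0.167, 0.2104]
tcp_rot: [3.141, 0.001, 0.847]
force: [-0.5, -0.7, -2.2]
finger_gap: 0.167
```

```bash
python3 wh.py 0 0 -.049; python3 cap.py w12 wrist hook; python3 cap.py s12 side wheel; python3 ov.py 12
```

```text
target TCP [0.6054 0.1884 0.2115]
at [0.5868 0.167  0.2104] [3.1407e+00 6.0000e-04 8.4680e-01] gap 0.167 F [-0.49 -0.74 -2.22] t 10.95
shift(tool now) [ 0.0284 -0.0002 -0.0011] rot deg [ 0.05  0.04 -0.07]
hook [(0.56, [346.4, 187.6, 561.7, 259.8], 10711)]
wheel [(0.6, [286.0, 175.8, 341.5, 246.5], 1597), (0.6, [313.5, 190.7, 326.0, 198.7], 45)]
wheel in hook frame -0.0288 -0.0003 -0.0501
```

View pics/w12o.png

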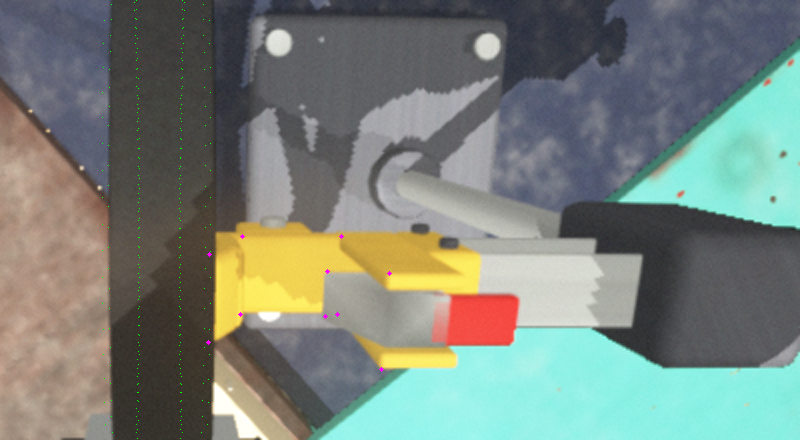

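View pics/s12o.png

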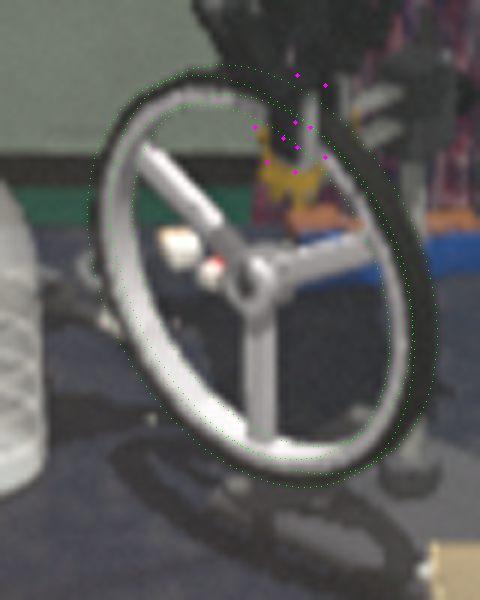

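Request:
{"fn": "servo_tool", "kwargs": {"deltas": [[0, [0.012, 0, 0], [0, 0, 0]], [0, [0.012, 0, 0], [0, 0, 0]], [0, [0.006, 0, 0], [0, 0, 0]], [0, [0, 0, 0], [0, 0, 0]], [0, [0, 0, 0], [0, 0, 0]]]}}

```text
t: 11.65
ee_pos: [0.6082, 0.1907, 0.2107]
tcp_rot: [3.14, 0.0, 0.846]
force: [-0.2, 0.5, -2.9]
finger_gap: 0.167
```

```bash
python3 wh.py 0 0 -.049; python3 cap.py w13 wrist; python3 cap.py s13 side; python3 ov.py 13
```

```text
target TCP [0.6054 0.1884 0.2115]
at [0.6082 0.1907 0.2107] [3.1405e+00 2.0000e-04 8.4570e-01] gap 0.167 F [-0.16  0.55 -2.92] t 11.65
shift(tool now) [-0.0036 -0.0005 -0.0008] rot deg [ 0.06  0.01 -0.13]
wheel in hook frame 0.0035 -0.0006 -0.0498
```

View pics/w13o.png

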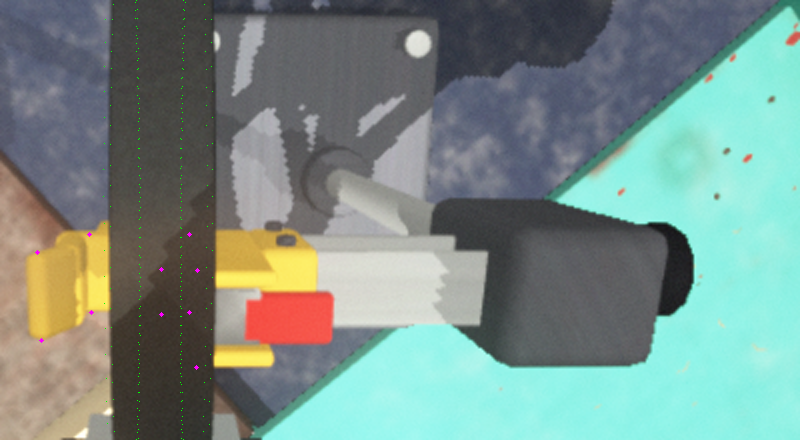

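View pics/s13o.png

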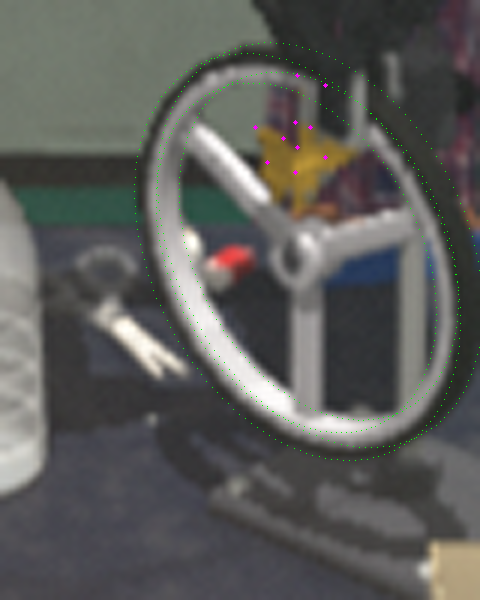

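Request:
{"fn": "servo_tool", "kwargs": {"deltas": [[0, [-0.0035, 0, 0], [0, 0, -0.1]], [0, [0, 0, 0.005], [0, 0, 0]], [0, [0, 0, 0.005], [0, 0, 0]], [0, [0, 0, 0], [0, 0, 0]]]}}

```text
t: 12.15
ee_pos: [0.6049, 0.1868, 0.2001]
tcp_rot: [3.141, 0.001, 0.847]
force: [-1.3, 0.3, -2.5]
finger_gap: 0.169
```

```bash
python3 wh.py 0 0 -.086
```

```text
target TCP [0.6054 0.1884 0.1745]
at [0.6049 0.1868 0.2001] [3.1406e+00 7.0000e-04 8.4670e-01] gap 0.169 F [-1.34  0.31 -2.55] t 12.15
shift(tool now) [ 0.0016 -0.0006  0.0255] rot deg [ 0.06  0.04 -0.07]
```

Request:
{"fn": "servo_tool", "kwargs": {"deltas": [[0, [0.001, -0.0005, 0.003], [0, 0, 0]], [0, [0, 0, 0.003], [0, 0, 0]], [0, [0, 0, 0], [0, 0, 0]]]}}

```text
t: 12.45
ee_pos: [0.605, 0.1871, 0.1937]
tcp_rot: [3.14, 0.002, 0.846]
force: [-2.4, -3.2, 2.5]
finger_gap: 0.165
```

```bash
python3 wh.py 0 0 -.086; python3 cap.py w14 wrist; python3 cap.py s14 side; python3 ov.py 14
```

```text
target TCP [0.6054 0.1884 0.1745]
at [0.605  0.1871 0.1937] [3.1401e+00 2.0000e-03 8.4650e-01] gap 0.165 F [-2.39 -3.18  2.53] t 12.45
shift(tool now) [ 0.0014 -0.0005  0.0192] rot deg [ 0.08  0.11 -0.09]
wheel in hook frame -0.0012 -0.0006 -0.0666
```

View pics/w14o.png

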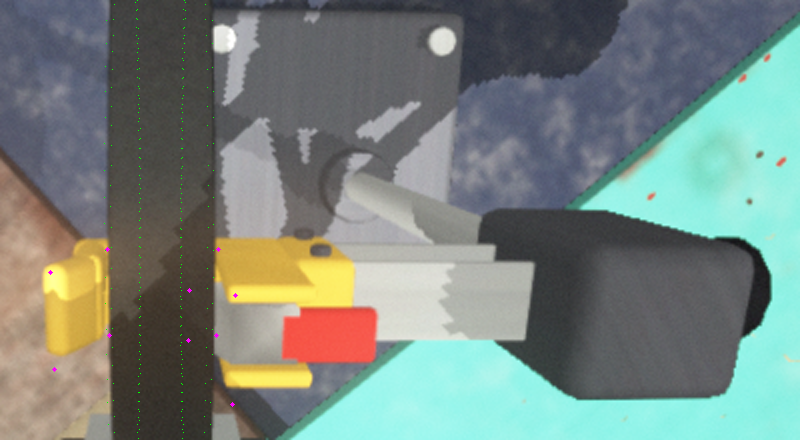

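View pics/s14o.png

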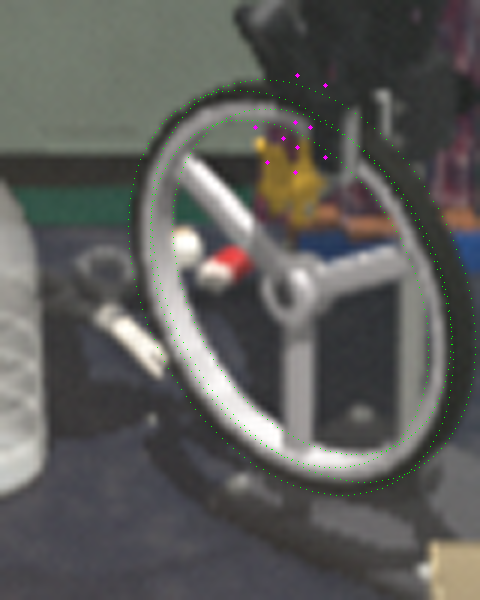

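Request:
{"fn": "servo_tool", "kwargs": {"deltas": [[0, [0.0015, -0.0005, 0.003], [0, 0, 0]], [0, [0, 0, 0.003], [0, 0, 0]]]}}

```text
t: 12.75
ee_pos: [0.6062, 0.1889, 0.1886]
tcp_rot: [3.139, 0.0, 0.846]
force: [-3.4, -3.2, 4.2]
finger_gap: 0.165
```

```bash
python3 wh.py 0 0 -.086
```

```text
target TCP [0.6054 0.1884 0.1745]
at [0.6062 0.1889 0.1886] [3.1391e+00 4.0000e-04 8.4650e-01] gap 0.165 F [-3.35 -3.2   4.2 ] t 12.75
shift(tool now) [-0.0008 -0.0003  0.0141] rot deg [ 0.15  0.02 -0.09]
```

Request:
{"fn": "servo_tool", "kwargs": {"deltas": [[0, [0, 0, 0.003], [0.1, 0, 0]], [0, [0, 0, 0.003], [0, 0, 0]]]}}

```text
t: 12.95
ee_pos: [0.6062, 0.1889, 0.1825]
tcp_rot: [3.141, 0.0, 0.847]
force: [-3.0, -4.3, 6.7]
finger_gap: 0.166
```

Request:
{"fn": "servo_tool", "kwargs": {"deltas": [[0, [0, 0, 0.003], [0, 0, 0]]]}}

```text
t: 13.05
ee_pos: [0.6061, 0.189, 0.1794]
tcp_rot: [3.141, 0.0, 0.847]
force: [-3.3, -3.5, 7.7]
finger_gap: 0.163
```

Request:
{"fn": "servo_tool", "kwargs": {"deltas": [[0, [0, 0, 0.003], [0, 0, 0]]]}}

```text
t: 13.15
ee_pos: [0.6061, 0.189, 0.1764]
tcp_rot: [3.141, -0.0, 0.847]
force: [-3.7, -3.6, 8.9]
finger_gap: 0.165
```

```bash
python3 wh.py 0 0 -.086
```

```text
target TCP [0.6054 0.1884 0.1745]
at [0.6061 0.189  0.1764] [ 3.1408e+00 -1.0000e-04  8.4680e-01] gap 0.165 F [-3.68 -3.6   8.88] t 13.15
shift(tool now) [-0.0009 -0.0001  0.0019] rot deg [ 0.04 -0.   -0.07]
```

Request:
{"fn": "servo_tool", "kwargs": {"deltas": [[0, [-0.0005, 0, 0.003], [0, 0, 0]]]}}

```text
t: 13.25
ee_pos: [0.6059, 0.1887, 0.1735]
tcp_rot: [3.141, -0.0, 0.847]
force: [-2.8, -4.0, 8.6]
finger_gap: 0.169
```

Request:
{"fn": "servo_tool", "kwargs": {"deltas": [[0, [0, 0, 0.003], [0, 0, 0]]]}}

```text
t: 13.35
ee_pos: [0.6057, 0.1886, 0.1702]
tcp_rot: [3.141, -0.0, 0.847]
force: [-0.3, -1.3, 0.0]
finger_gap: 0.166
```

Request:
{"fn": "servo_tool", "kwargs": {"deltas": [[0, [0, 0, 0.003], [0, 0, 0]]]}}

```text
t: 13.45
ee_pos: [0.6058, 0.1888, 0.1669]
tcp_rot: [3.141, -0.0, 0.847]
force: [-0.6, -2.2, 3.1]
finger_gap: 0.168
```

```bash
python3 wh.py 0 0 -.086;  python3 cap.py w15 wrist; python3 cap.py s15 side; python3 ov.py 15
```

```text
target TCP [0.6054 0.1884 0.1745]
at [0.6058 0.1888 0.1669] [ 3.141e+00 -4.000e-04  8.469e-01] gap 0.168 F [-0.59 -2.18  3.12] t 13.45
shift(tool now) [-0.0004 -0.     -0.0076] rot deg [ 0.04 -0.02 -0.06]
wheel in hook frame 0.0004 -0.0 -0.0941
```

View pics/w15o.png

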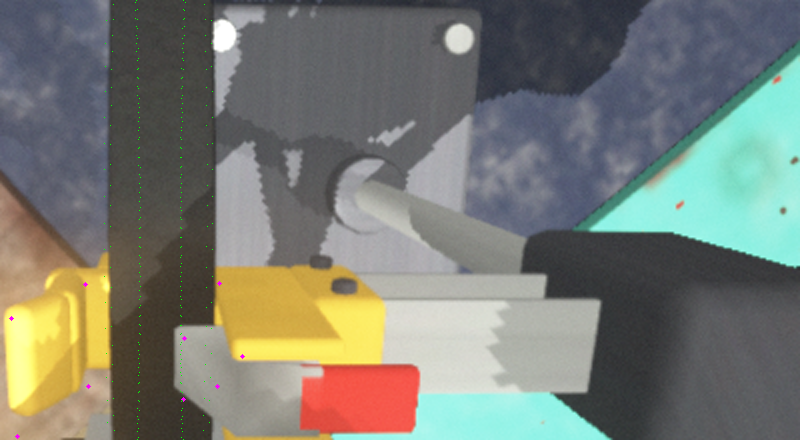

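View pics/s15o.png

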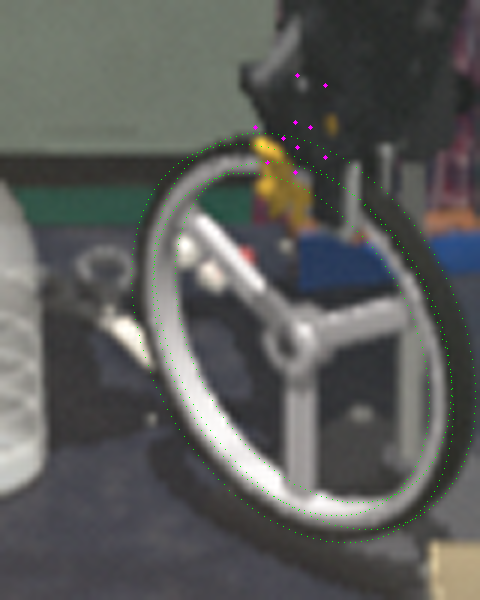

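Request:
{"fn": "servo_tool", "kwargs": {"deltas": [[0, [0, 0, -0.004], [0, 0, 0]], [0, [0, 0, -0.004], [0, 0, 0]], [0, [0, 0, 0], [0, 0, 0]]]}}

```text
t: 13.85
ee_pos: [0.6059, 0.1891, 0.1752]
tcp_rot: [3.141, -0.0, 0.847]
force: [-0.1, -0.3, -1.8]
finger_gap: 0.165
```

Request:
{"fn": "servo_tool", "kwargs": {"deltas": [[0, [0, 0, -0.003], [0, 0, 0]], [0, [0, 0, -0.003], [0, 0, 0]]]}}

```text
t: 14.05
ee_pos: [0.6055, 0.1892, 0.181]
tcp_rot: [-3.141, 0.0, 0.847]
force: [1.7, -0.6, -5.6]
finger_gap: 0.164
```

Request:
{"fn": "servo_tool", "kwargs": {"deltas": [[0, [0, 0, -0.003], [0, 0, 0]], [0, [0, 0, -0.003], [0, 0, 0]], [0, [0, 0, 0], [0, 0, 0]]]}}

```text
t: 14.35
ee_pos: [0.6055, 0.1891, 0.1871]
tcp_rot: [-3.141, 0.001, 0.847]
force: [2.3, -0.1, -10.9]
finger_gap: 0.171
```

```bash
python3 wh.py 0 0 -.086;  python3 cap.py w16 wrist; python3 cap.py s16 side; python3 ov.py 16
```

```text
target TCP [0.6054 0.1884 0.1745]
at [0.6055 0.1891 0.1871] [-3.1409e+00  8.0000e-04  8.4700e-01] gap 0.171 F [  2.33  -0.05 -10.85] t 14.35
shift(tool now) [-0.0005  0.0004  0.0126] rot deg [-0.04  0.05 -0.05]
wheel in hook frame 0.0005 0.0004 -0.0736
```

View pics/w16o.png

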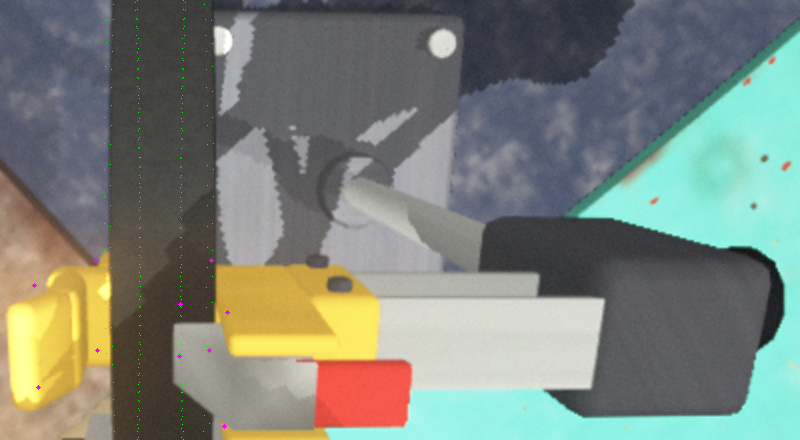

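Request:
{"fn": "servo_tool", "kwargs": {"deltas": [[0, [0, 0, 0.004], [0, 0, 0]], [0, [0, 0, 0.004], [0, 0, 0]], [0, [0, 0, 0.004], [0, 0, 0]], [0, [0, 0, 0.004], [0, 0, 0]], [0, [0, 0, 0], [0, 0, 0]]]}}

```text
t: 14.95
ee_pos: [0.6055, 0.1893, 0.1698]
tcp_rot: [-3.141, 0.0, 0.847]
force: [-0.5, -0.2, 1.4]
finger_gap: 0.165
```

```bash
python3 wh.py 0 0 -.090
```

```text
target TCP [0.6054 0.1884 0.1705]
at [0.6055 0.1893 0.1698] [-3.1409e+00  2.0000e-04  8.4710e-01] gap 0.165 F [-0.5  -0.18  1.42] t 14.95
shift(tool now) [-0.0007  0.0005 -0.0007] rot deg [-0.04  0.01 -0.05]
```

Force near zero; release.

Request:
{"fn": "servo_tool", "kwargs": {"deltas": [[0.25, [0, 0, -0.0005], [0, 0, 0]], [0.35, [0, 0, 0], [0, 0, 0]], [0.45, [0, 0, 0], [0, 0, 0]], [0.45, [0, 0, 0], [0, 0, 0]], [0.45, [0, 0, 0], [0, 0, 0]]]}}

```text
t: 15.45
ee_pos: [0.6061, 0.1896, 0.1714]
tcp_rot: [3.141, -0.001, 0.847]
force: [0.4, -0.3, -0.6]
finger_gap: 0.453
```

```bash
python3 wh.py 0 0 -.090;  python3 cap.py w17 wrist; python3 cap.py s17 side; python3 ov.py 17
```

```text
target TCP [0.6054 0.1884 0.1705]
at [0.6061 0.1896 0.1714] [ 3.1415e+00 -1.5000e-03  8.4710e-01] gap 0.453 F [ 0.36 -0.3  -0.56] t 15.45
shift(tool now) [-0.0013  0.0003  0.0009] rot deg [ 0.01 -0.09 -0.05]
wheel in hook frame 0.0014 0.0003 -0.0891
```

View pics/w17.png

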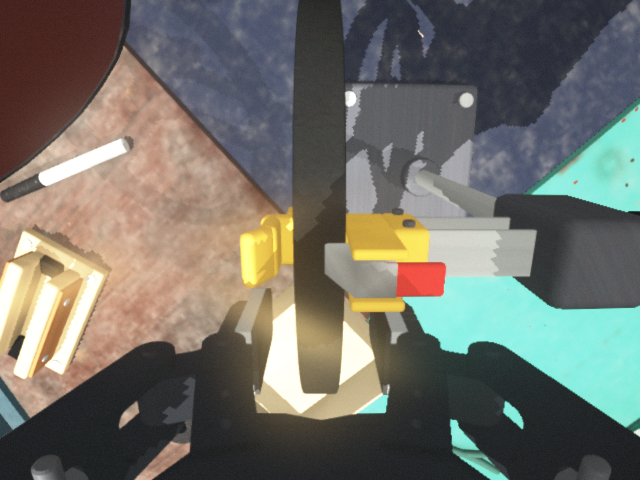

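View pics/s17o.png

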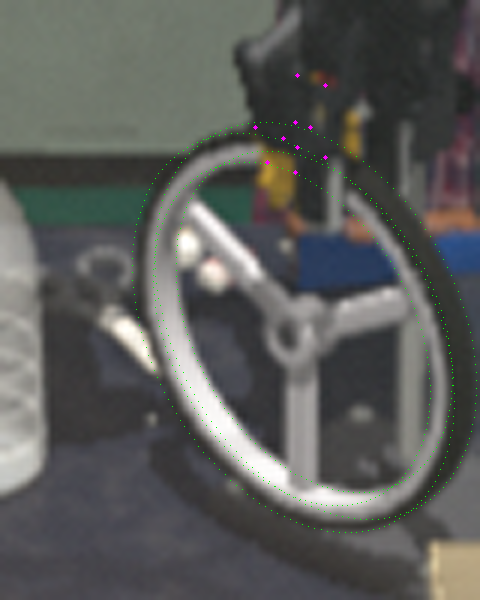

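Request:
{"fn": "servo_tool", "kwargs": {"deltas": [[0.45, [0, 0, -0.01], [0, 0, 0]], [0.45, [0, 0, -0.02], [0, 0, 0]], [0.45, [0, 0, -0.03], [0, 0, 0]], [0.45, [0, 0, -0.04], [0, 0, 0]], [0.45, [0, 0, -0.04], [0, 0, 0]], [0.45, [0, 0, 0], [0, 0, 0]], [0.45, [0, 0, 0], [0, 0, 0]]]}}

```text
t: 16.25
ee_pos: [0.6053, 0.1893, 0.3206]
tcp_rot: [3.141, -0.002, 0.847]
force: [0.4, -0.5, -1.0]
finger_gap: 0.451
```

```bash
python3 wh.py 0 0 -.090;  python3 cap.py w18 wrist hook_catch wheel; python3 cap.py s18 side wheel; python3 -c "
import cv2
im=cv2.imread('pics/s18.png');cv2.imwrite('pics/s18c.png',cv2.resize(im[140:300,240:380],None,fx=3.7,fy=3.7,interpolation=2))"
```

```text
target TCP [0.6054 0.1884 0.1705]
at [0.6053 0.1893 0.3206] [ 3.1413e+00 -1.8000e-03  8.4700e-01] gap 0.451 F [ 0.44 -0.47 -1.05] t 16.25
shift(tool now) [-0.0008  0.0006  0.1501] rot deg [ 0.02 -0.1  -0.06]
hook_catch [(0.63, [323.7, 182.8, 373.7, 197.8], 794)]
wheel [(0.89, [307.6, 58.4, 333.6, 284.1], 4917)]
wheel [(0.88, [294.3, 185.2, 349.5, 254.4], 1475), (0.66, [313.0, 177.0, 338.1, 198.3], 222)]
```

View pics/w18.png

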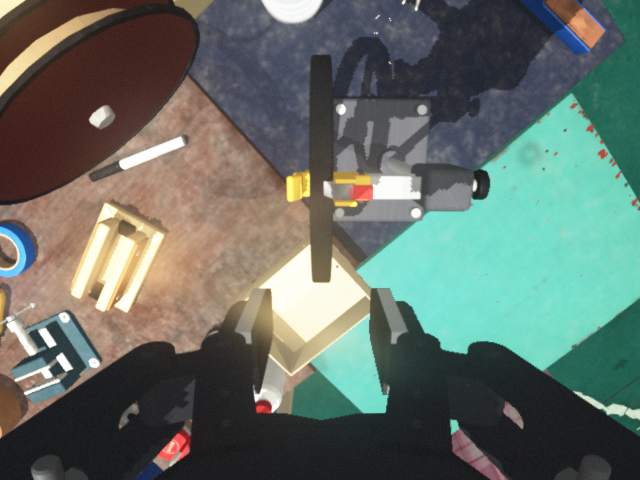

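View pics/s18c.png

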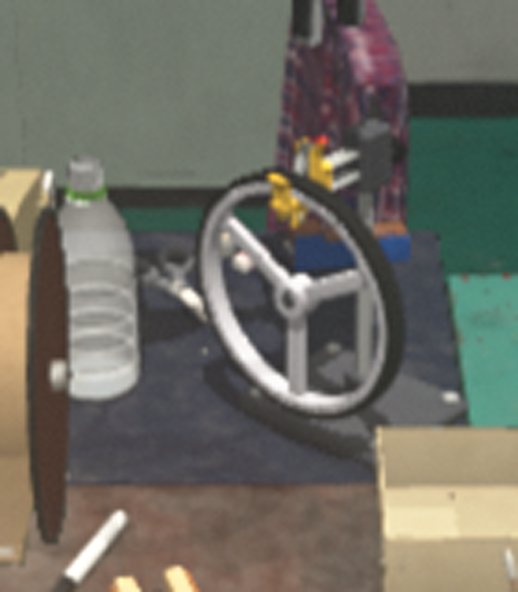

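Request:
{"fn": "servo_tool", "kwargs": {"deltas": [[0.45, [0, 0, 0], [0, 0, 0]], [0.45, [0, 0, 0], [0, 0, 0]], [0.45, [0, 0, 0], [0, 0, 0]], [0.45, [0, 0, 0], [0, 0, 0]], [0.45, [0, 0, 0], [0, 0, 0]], [0.45, [0, 0, 0], [0, 0, 0]], [0.45, [0, 0, 0], [0, 0, 0]], [0.45, [0, 0, 0], [0, 0, 0]], [0.45, [0, 0, 0], [0, 0, 0]], [0.45, [0, 0, 0], [0, 0, 0]]]}}

```text
t: 17.5
ee_pos: [0.604, 0.189, 0.3163]
tcp_rot: [-3.138, 0.004, 0.847]
force: [-0.1, 0.8, 0.3]
finger_gap: 0.451
```

Run:
```python
from h import *
a=cv2.imread('pics/w18.png').astype(int)[:280]; im=bot.capture('wrist'); save('w19',im)
d=np.abs(im[:280,:,::-1].astype(int)-a).max(2); print('changed px',(d>60).sum())
r=bot.regions_of('wheel','wrist'); print(r[0]['extent'])
bot.close_job()
```

```text
changed px 6396
[308.7, 56.2, 336.9, 285.7]
the job is handed in; nothing more can be done
```

The wheel is hanging on the J-hook with the spring catch shut over its rim. I handed the job in at about 17.6 s of the 67 s allowed.

- **Lift:** my first grip closed on nothing. Both cameras showed the fingertips about 35 mm higher than the reported tool point. I lowered the gripper to match, gripped the rim and lifted the wheel straight out of the chock.
- **Pressing home:** the push on the hook reached about 12 N at most, then dropped sharply as the catch snapped. Just after that, the force (about 6 N) and height matched a fully seated wheel on the sprung arm.
- **Tug:** I pulled up with about 8 N. The catch held, and the hook rose with the wheel.
- **Release:** I set the wheel back down, opened the fingers with almost no force on them, and backed straight up.

**Last checks:**
- The wrist picture taken after the retreat shows the catch nose over the rim. The side picture then shows the wheel hanging upright with the gripper clear. I did not touch the other bench items.
- My comparison of pictures 1.2 s apart did not settle whether the wheel was fully still. Many pixels differed (6396), but the arm itself had shifted about 4 mm in between. The detected wheel outline moved by at most 3 pixels.

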